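# Serve the bead tote

## Robot

A 6-joint arm with a two-finger parallel gripper is mounted at the origin on the work surface. World frame = base frame: x ahead of the robot, y to its left, z up, the work surface at z = 0. Lengths are in m, angles in degrees, forces in N, time in s.
With the tool pointing down it reaches from about 0.35 to 0.875 m from the base axis. Payload 4.2 kg.
Tool frame: the origin (TCP) lies on the centre line of the jaws, within the pads' length; the fingertips stand 8 mm ahead of it and the grasp point (between the pads) lies 11 mm behind it; z points along the fingers, y is the direction in which the jaws open and shut (so a half turn about z gives the same grasp; the last joint's range is limited). The gripper opens to 87 mm and grips with 3 to 60 N. Pads are 19 mm wide; open, the fingers measure 117 mm over their backs; the gripper's body (75 mm by 190 mm) begins 51 mm behind the grasp point.
Start: joints at [-58.178, 22.042, 0.453, 0, -68.411, -14.817], TCP at [0.183, -0.598, 0.209] pointing down, gripper open.
Joint ranges: [-179.83, 179.83], [-69.29, 118.12], [-61.27, 80.66], [-181.25, 117.63], [-171.15, -9.14], [-177.46, 177.46]. Speed limits (degrees/s): [159.86, 159.86, 180, 180, 180, 180].

## Interface

Orientations are given as a 3x3 rotation matrix whose columns are the frame's x, y, z axes.
In Python, from station import sense, capture, finish_job, recognise gives the robot as it stands.
- The arm moves only by the tool apply_moves, never from a script. Its argument "plan" is a list that holds one entry, the list of rows, each a list of 7 numbers: the opening in per cent of the stroke, from 0 (shut) to 100 (fully open), then the shift along the world's x, y, z in units of 25 mm (1.0 is 25 mm), then the turn, a rotation vector about the world's x, y, z in rad. A call has 1 to 12 rows; each row shifts and turns the pose as measured when the row begins; what a row does not reach is not made up. A row lasts 1/12 s, in which the tool goes at most 41.7 mm and 7.16 degrees, less where a joint would pass 70% of its speed; a pose out of reach is approached as far as the arm can. A call is refused whole if a number of a shift passes 1 or a number of a turn 0.125, either way. A call with a gripper value outside its range is refused whole. The fingers move at their own pace and stop on an object; the grip force is fixed at half the most. Time passes only in rows, so rows that do not move let the fingers close. It gives the time, the measured TCP pose, the force and the opening at its end, in the units of the state.
- sense(): the state, without advancing time (a new reading comes with each control period).
- capture(name): name is "scene" or "top" or "wrist"; returns a dict with "pixels" (480x640x3 uint8, red, green, blue), "depth" (480x640 float32, m along the optical axis (not along the pixel's ray), 0 where there is no reading), "mtx" (3x3 intrinsics, pixels), "R" (3x3) and "t" (3): a world point X has camera coordinates R X + t; the wrist camera has in their place "mount" (4x4, takes a point from camera to tool coordinates, whose origin is the TCP and whose axes are the flange's). Camera axes: x right, y down, z forward; pixel columns grow to the right and rows downward; lengths in m; the calibration is good to about 2 mm. The wrist camera is an equidistant fisheye: a pixel r from the principal point sees the ray r / f radians off the axis. A picture is of the moment at which its call begins: read the wrist's pose just before it.
- finish_job(): hands the job in, once; it reports no verdict.
Trained networks look in a picture, given as the dict that the camera call returned (one of the last four; its "shot" number tells which), for a name from the list of things; names that differ only in an ending like _2 or _b are one class to them, and where a whole thing is asked for, a point or a joint stands for the part that bears it (a point fixed in the world has none). Each returns a list of dicts, best first, with "score" (0 to 1); they miss things now and then, are a little off and sometimes report something else, mostly with a low value. They report only what shows in the picture. A call takes as long as a camera call. They do not tell look-alikes from the thing itself.
- recognise(label, picture): "at" ([x, y, z] in m, in the coordinates of the camera as it stood for that picture, good to about 4 mm: the middle of the surface that is visible of it).
The state is a dict: "time_s": time; "joints": joint angles; "joint_velocities": joint speeds; "effort": joint torques, N m; "tcp_pos": TCP position; "ee_rot": TCP orientation; "wrist_force": force on the tool from outside, world axes, zero at the start; "moment": the same for the moment, N m; "gripper_width": opening from 0.0 (shut) to 1.0 (fully open).
Only numpy, scipy, OpenCV 4.12 (cv2) and the standard library are available. Lean on these libraries where they do the work, as an engineer would, in place of code of your own. Each camera call takes 0.05 s, during which the arm holds its last target.

## Task

Pour all six clay beads from the steel cup into the empty bin of the plywood tote, then stand the emptied cup upright on the table and let go of it. Then carry the tote by its dowel handle, never tipping the loose wooden ball out of its round pocket, and finish still holding it, steady and level, over the sheet of paper on the project board, its underside about 15 cm above it. Do not put it down or let go, and leave the other craft things where they are.

Things in the scene. Friction and masses are not known exactly. Their poses are not given: they have to be found in the camera images.
- tray: Plywood tote, 220 (x) by 250 (y) mm, 0.4 kg. Origin: centre of its underside, z up. Walls 45 mm high. A 6 mm partition at x=0, 60 mm high, divides it: empty bin on the -x side (facing world -x within 0.35 rad), ball deck on the +x side. At each end (y=+-122 mm) an upright 44 mm wide (x -22 to 22) rises to 142 mm and carries the dowel handle.
- tray_grip (a point): Middle of the tote's handle: a round dowel of 20 mm diameter along the tote's y axis, 238 mm long between the uprights, its centre line 120 mm above the tote's underside. With ball and beads aboard the centre of mass lies within 10 mm of straight below. Axes as tray.
- bin (a point): Centre of the inner floor of the tote's bin, 101 (x) by 238 (y) mm inside, 4 mm above the tote's underside, open above. The handle's centre line is 53.5 mm to the +x side, 116 mm up. Axes as tray.
- pocket (a point): Where the ball's centre rests in its pocket, a round 23 mm hole in the tote's deck (10 mm thick, top 14 mm above the underside), 53.5 mm to the +x side of the handle, 32.5 mm above the underside. Axes as tray. The ball rolls out if the tote tips about 30 degrees or is jerked.
- ball_center (a point): Centre of the loose wooden ball, 44 mm diameter, 31 g, that sits in the tote's pocket.
- cup: Flared steel cup with a straight wooden handle (like a measuring cup), 0.1 kg, holding six beads. Origin: centre of its underside, z up. Outer radius 30 mm at base, 47 mm at rim, 50 mm tall. The handle points along its -x (along world -x, within 0.5 rad). The beads come out when it is tipped well past horizontal (about 115 degrees).
- cup_grip (a point): Middle of the cup's handle: a round bar of 16 mm diameter, level, along the cup's x axis from x=-48 to x=-140 mm; this point is at x=-97 mm, 46 mm above the cup's underside. Axes as cup.
- cup_mouth (a point): Centre of the cup's mouth, at the height of its rim. Axes as cup.
- bead0_mid (a point): Centre of one of the six alike terracotta clay beads, 18 mm cubes with rounded edges, 11 g, in the cup at the start.
- bead1_mid (a point): Centre of one of the six alike terracotta clay beads, 18 mm cubes with rounded edges, 11 g, in the cup at the start.
- bead2_mid (a point): Centre of one of the six alike terracotta clay beads, 18 mm cubes with rounded edges, 11 g, in the cup at the start.
- bead3_mid (a point): Centre of one of the six alike terracotta clay beads, 18 mm cubes with rounded edges, 11 g, in the cup at the start.
- bead4_mid (a point): Centre of one of the six alike terracotta clay beads, 18 mm cubes with rounded edges, 11 g, in the cup at the start.
- bead5_mid (a point): Centre of one of the six alike terracotta clay beads, 18 mm cubes with rounded edges, 11 g, in the cup at the start.
- board: Hardboard project board, 300 (x) by 260 (y) mm, 5 mm thick, fixed flat on the table. Origin: centre of its underside, z up. A half-built cardboard model is glued along its far edge (x 90 to 152 mm), up to 88 mm tall above the board's top; the rest is bare but for a sheet of paper. Tote and board lie on opposite sides of the table, either way round.
- hold_spot (a point): Point on the top face of the project board, at the centre of the sheet of paper (200 by 170 mm) that lies on it, 30 mm to the -x side of the board's centre: the tote is to be held with its handle's middle above this point.
- tape: Bystander: roll of masking tape lying flat, 100 mm diameter, 25 mm tall. Origin: centre of its underside.
- tube: Bystander: cardboard tube standing upright, 44 mm diameter, 90 mm tall. Origin: centre of its underside.
- carton: Bystander: small drinks carton, 60 mm square, 112 mm tall. Origin: centre of its underside.
- glue: Bystander: glue bottle, 62 mm diameter, 190 mm tall. Origin: centre of its underside.
- brush: Bystander: paint brush lying on the table, about 200 mm long, along its x axis. Origin: centre of its underside.
Things that resemble listed ones, but are neither listed nor needed, are in the scene too. There is more than one size of the part that bears ball_center; the job needs the larger. What is shaped like the cup but orange is not meant.

How it is judged:
By the outcome, as a careful person would: the job done as asked, in the order asked, and still so for the second after the job is handed in, while the arm keeps its last pose, push and grip.
It also fails if it takes over 72 s, if anything falls off the work surface, if the arm or the gripper's body presses on something with over 40 N, if the wrist force passes 120 N, or if a joint passes its speed limit or range.

## Working session

There is one attempt and no reset: what is moved stays moved. The work goes in short steps, Python scripts to look and compute and a tool call to move; the robot and the scene stay as the last step left them, time stands still between calls to the robot, and variables do not carry over. Pictures are saved under pics/ and viewed, and the job is handed in when it is done.

Besides the shell and the picture viewer there is one more tool, called after "Call:" as name(argument=value, ...) on one line, values as JSON. apply_moves: Moves the arm, as the interface text tells. Its arguments: {"type":"object","properties":{"plan":{"type":"array","items":{"type":"array","items":{"type":"array","items":{"type":"number"}}}}},"required":["plan"]}

```bash
ls; mkdir -p pics; cat > h.py <<'E'
import numpy as np, cv2
from station import sense, capture, finish_job, recognise
def save(c,n): cv2.imwrite('pics/'+n, c['pixels'][:,:,::-1])
def world(c,p):
    return np.array(c['R']).T@(np.array(p)-np.array(c['t']))
def pix(c,X):
    p=np.array(c['R'])@np.array(X)+np.array(c['t']); q=np.array(c['mtx'])@p; return q[:2]/q[2]
def px2w(c,u,v,d=None):
    d=c['depth'][int(v),int(u)] if d is None else d
    K=np.array(c['mtx']); return world(c,[(u-K[0,2])/K[0,0]*d,(v-K[1,2])/K[1,1]*d,d])
E
python3 - <<'E'
from h import *
np.set_printoptions(precision=3,suppress=True)
print(sense())
for n in ['scene','top']:
    c=capture(n); save(c,n+'0.png')
    for l in (['tray','ball_center','cup','cup_grip','cup_mouth','tray_grip','board','bin','pocket','hold_spot','bead0_mid','tape','tube','carton','glue','brush']):
        for r in recognise(l,c)[:4]:
            w=world(c,r['at']); print(n,l,round(r['score'],2),w,pix(c,w).astype(int))
E
```

```text
pics
{'time_s': 0.0, 'joints': array([-58.178,  22.089,   0.378,  -0.03 , -68.413, -14.818]), 'joint_velocities': array([ 0.059, -0.005,  0.043, -0.098,  0.11 , -0.046]), 'effort': array([ -0.001, -39.066,  18.741,   4.22 ,   0.011,  -0.   ]), 'tcp_pos': array([ 0.183, -0.597,  0.208]), 'ee_rot': array([[-0.956, -0.292, -0.001],
       [-0.292,  0.956,  0.002],
       [ 0.   ,  0.002, -1.   ]]), 'wrist_force': array([ 0.492, -0.11 , -0.185]), 'moment': array([-0.023,  0.057, -0.044]), 'gripper_width': 1.0011188613849935}
scene tray 0.6 [ 0.77  -0.003  0.021] [409 310]
scene ball_center 0.95 [ 0.811 -0.271  0.027] [349 414]
scene ball_center 0.76 [ 0.674 -0.35   0.046] [245 394]
scene ball_center 0.2 [0.6   0.291 0.005] [403 223]
scene cup 0.89 [ 0.576 -0.046  0.039] [314 274]
scene cup 0.76 [ 0.297 -0.371  0.035] [ 89 304]
scene cup_grip 0.82 [ 0.577 -0.048  0.036] [314 276]
scene cup_grip 0.78 [ 0.299 -0.372  0.037] [ 89 304]
scene cup_mouth 0.81 [ 0.298 -0.369  0.035] [ 90 303]
scene cup_mouth 0.68 [ 0.576 -0.042  0.037] [315 274]
scene tray_grip 0.61 [ 0.625 -0.36   0.025] [218 39
[... 1407 characters left out ...]
[0.684 0.068 0.058] [284 190]
top bin 0.31 [0.776 0.153 0.083] [245 147]
top pocket 0.68 [ 0.609 -0.341  0.013] [466 222]
top pocket 0.21 [ 0.604 -0.05   0.022] [338 227]
top hold_spot 0.63 [0.583 0.311 0.003] [181 239]
top bead0_mid 0.54 [ 0.605 -0.054  0.02 ] [340 226]
top bead0_mid 0.17 [ 0.608 -0.34   0.014] [466 223]
top bead0_mid 0.16 [0.774 0.154 0.085] [244 148]
top tape 0.96 [ 0.74  -0.03   0.028] [328 167]
top tape 0.53 [ 0.666 -0.337  0.049] [467 195]
top tube 0.64 [0.684 0.065 0.058] [286 189]
top carton 0.62 [0.774 0.152 0.084] [245 148]
top carton 0.43 [ 0.61  -0.34   0.015] [466 222]
top glue 0.55 [ 0.767 -0.158  0.137] [389 142]
top brush 0.82 [ 0.338 -0.153  0.017] [386 345]
```

View pics/scene0.png

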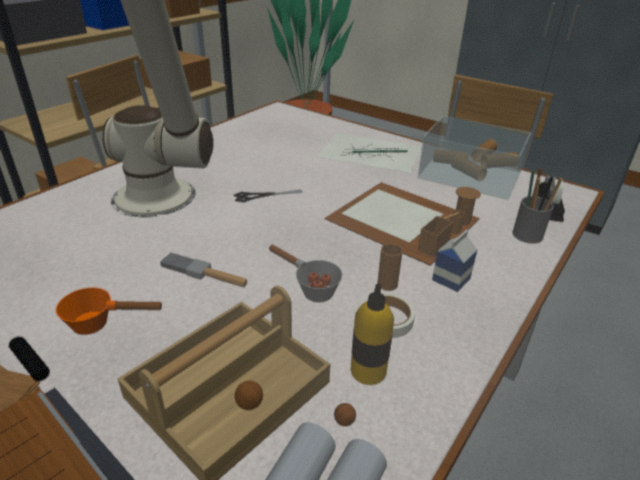

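View pics/top0.png

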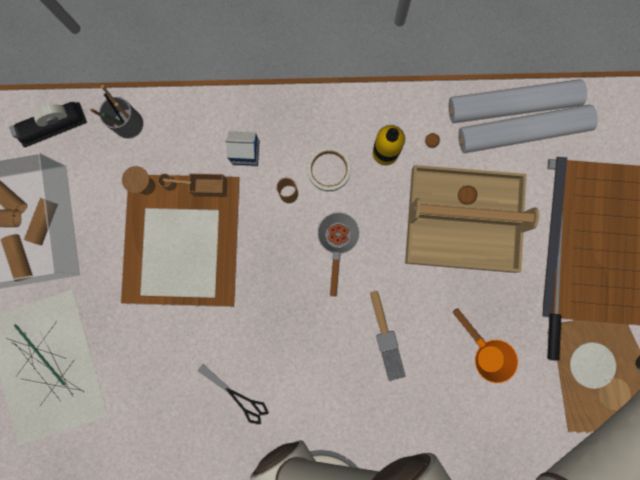

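The steel cup is at top-view pixel (337,233), and the orange look-alike is at (497,360). The big ball is in the tote at (467,195), and a small look-alike ball is on the table at (432,140). The paper on the board is at (180,252). The cardboard model lies along the board's top edge in the image, and the glue bottle at (389,143) stands near the tote. Next I'll measure from depth.

```bash
python3 - <<'E'
from h import *
np.set_printoptions(precision=4,suppress=True)
c=capture('top'); d=c['depth']; K=np.array(c['mtx']); print(K,c['R'],c['t'])
v,u=np.mgrid[:480,:640]; P=np.stack([(u-K[0,2])/K[0,0]*d,(v-K[1,2])/K[1,1]*d,d],-1)
W=(P-np.array(c['t']))@np.array(c['R']); W[d==0]=np.nan
np.save('W.npy',W)
def box(x0,x1,y0,y1,z0,z1):
    m=(W[...,0]>x0)&(W[...,0]<x1)&(W[...,1]>y0)&(W[...,1]<y1)&(W[...,2]>z0)&(W[...,2]<z1); return W[m]
print('table',np.nanmedian(W[300:320,250:330,2]))
# tray handle
h=box(.45,.8,-.56,-.2,.122,.15)
print('handle pts',len(h),h.min(0),h.max(0)); m=h.mean(0); uu,s,vt=np.linalg.svd(h[:,:2]-m[:2],full_matrices=False); print(m,vt[0],np.percentile((h[:,:2]-m[:2])@vt[0],[0,1,99,100]),np.median(h[:,2]))
w=box(.45,.8,-.56,-.2,.03,.052); r=cv2.minAreaRect(w[:,:2].astype(np.float32)); print('walls',r)
# cup
hh=box(.38,.54,-.12,.03,.035,.07); m=hh.mean(0); uu,s,vt=np.linalg.svd(hh[:,:2]-m[:2],full_matrices=False); print('cuphandle',len(hh),m,vt[0],np.percentile((hh[:,:2]-m[:2])@vt[0],[0,2,98,100]))
rim=box(.5,.7,-.12,.03,.042,.06); print('rim',len(rim),cv2.minEnclosingCircle(rim[:,:2].astype(np.float32)),np.median(rim[:,2]))
hsv=cv2.cvtColor(c['pixels'],cv2.COLOR_RGB2HSV)
m=(hsv[...,2]>175)&(u>135)&(u<225)&(v>200)&(v<300)
pp=W[m]; pp=pp[np.isfinite(pp[:,0])]; print('paper',len(pp),cv2.minAreaRect(pp[:,:2].astype(np.float32)),np.median(pp,0))
b=box(.42,.85,.15,.46,-.01,.02); 
for n,(x0,x1,y0,y1) in dict(tube=(.63,.73,.03,.11),carton=(.72,.84,.11,.21),glue=(.71,.84,-.23,-.11),model=(.6,.8,.2,.47)).items():
    q=box(x0,x1,y0,y1,.03,.3); print(n,len(q),q.min(0),q.max(0))
bl=box(.62,.74,-.4,-.28,.035,.07); print('ball',bl.max(0),bl.min(0))
x=cv2.resize(c['pixels'][180:310,300:560],None,fx=3,fy=3)
cv2.imwrite('pics/crop1.png',x[:,:,::-1])
E
```

```text
[[599.9828   0.     318.053 ]
 [  0.     599.9828 238.1484]
 [  0.       0.       1.    ]] [[-0.0145 -0.9997 -0.0193]
 [-0.9952  0.0163 -0.0963]
 [ 0.0966  0.0178 -0.9952]] [0.0054 0.5787 1.3223]
table 0.0008380396927429909
handle pts 1241 [ 0.5826 -0.4618  0.122 ] [ 0.6504 -0.2086  0.1492]
[ 0.6155 -0.3385  0.1303] [0.0995 0.995 ] [-0.1223 -0.1203  0.1286  0.1303] 0.1296642991257215
walls ((0.6580418348312378, -0.383113831281662), (0.3394889235496521, 0.3122170865535736), 84.53912353515625)
cuphandle 307 [ 0.4941 -0.0399  0.0529] [-0.995   0.0999] [-0.0453 -0.0436  0.0441  0.0461]
rim 496 ((0.5665683746337891, -0.04791896045207977), 0.06699250638484955) 0.0493343370556332
paper 3619 ((0.5541791915893555, 0.3151549696922302), (0.1672566533088684, 0.19587138295173645), 88.56424713134766) [0.582  0.3087 0.0065]
tube 252 [0.6626 0.041  0.0311] [0.7057 0.083  0.0967]
carton 946 [0.7205 0.1296 0.0308] [0.8147 0.2086 0.1186]
glue 993 [ 0.7105 -0.2297  0.0304] [ 0.8077 -0.1308  0.1931]
model 1233 [0.6792 0.2042 0.0301] [0.7394 0.4234 0.097 ]
ball [ 0.7331 -0.2807  0.0615] [ 0.6201 -0.3998  0.035 ]
```

View pics/crop1.png

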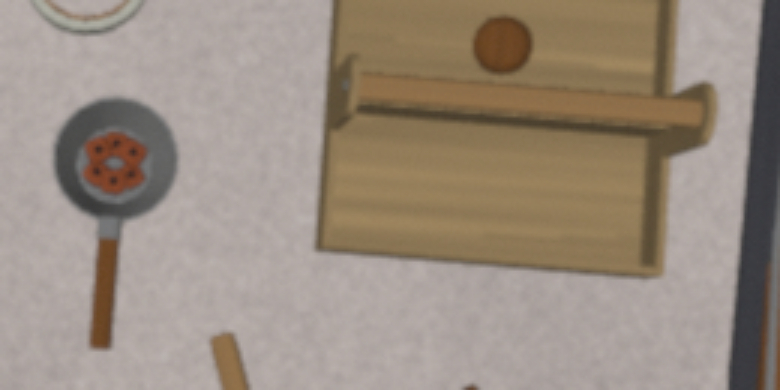

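The crop shows the grey steel cup with six terracotta beads at crop (115,157) and its handle pointing to −x. The tote has the large ball on its far deck at crop (502,45), so the empty bin is on the near (−x) side. I'll refine the fits next.

```bash
python3 - <<'E'
from h import *
np.set_printoptions(precision=4,suppress=True)
W=np.load('W.npy').reshape(-1,3); W=W[np.isfinite(W[:,0])]
def sel(f): return W[f(W[:,0],W[:,1],W[:,2])]
h=sel(lambda x,y,z:(abs(x-.615)<.04)&(y>-.43)&(y<-.24)&(z>.115)&(z<.14))
p=np.polyfit(h[:,1],h[:,0],1); print('dowel x=',p, 'at y -.34', np.polyval(p,-.34), np.std(h[:,0]-np.polyval(p,h[:,1])))
# z profile across
up=sel(lambda x,y,z:(abs(x-.615)<.05)&(y>-.5)&(y<-.18)&(z>.137)&(z<.155)); print('upright tops',[ (q.mean(0),q.min(0),q.max(0)) for q in (up[up[:,1]<-.34],up[up[:,1]>-.34])])
w=sel(lambda x,y,z:(x>.47)&(x<.75)&(y>-.49)&(y<-.19)&(z>.038)&(z<.049))
r=cv2.minAreaRect(w[:,:2].astype(np.float32)); print('walls',r,len(w))
fl=sel(lambda x,y,z:(x>.5)&(x<.6)&(y>-.45)&(y<-.22)&(z>-.01)&(z<.03)); print('binfloor', fl.mean(0),len(fl),np.median(fl[:,2]))
dk=sel(lambda x,y,z:(x>.62)&(x<.73)&(y>-.45)&(y<-.22)&(z>-.01)&(z<.03)); print('deck',dk.mean(0),np.median(dk[:,2]))
ba=sel(lambda x,y,z:(x>.63)&(x<.71)&(y>-.38)&(y<-.3)&(z>.03)&(z<.07))
print('ball', ba.mean(0),ba[ba[:,2]>.045].mean(0),ba[:,2].max())
c=sel(lambda x,y,z:(x>.545)&(x<.66)&(y>-.12)&(y<.02)&(z>.045)&(z<.06)); print('rim',cv2.minEnclosingCircle(c[:,:2].astype(np.float32)),len(c),np.median(c[:,2]))
hh=sel(lambda x,y,z:(x>.40)&(x<.53)&(y>-.12)&(y<.03)&(z>.035)&(z<.07)); p=np.polyfit(hh[:,0],hh[:,1],1); print('cup handle y=',p,hh[:,0].min(),hh[:,0].max(),np.polyval(p,[.494,.51,.591]),np.median(hh[:,2]))
bd=sel(lambda x,y,z:(x>.40)&(x<.67)&(y>.15)&(y<.47)&(z>.004)&(z<.02)); print('board',cv2.minAreaRect(bd[:,:2].astype(np.float32)),len(bd))
E
cat >> h.py <<'E'
import json,os
def log():
    s=sense()
    with open('log.jsonl','a') as f: f.write(json.dumps([s['joints'].tolist(),s['tcp_pos'].tolist(),s['ee_rot'].tolist()])+'\n')
    np.set_printoptions(precision=4,suppress=True)
    print('t',s['time_s'],'p',s['tcp_pos'],'q',s['joints'],'w',s['gripper_width'],'F',s['wrist_force'],'\n',s['ee_rot'])
    return s
E
python3 -c "from h import *;log()"
```

```text
dowel x= [0.0994 0.6491] at y -.34 0.6152940934652571 0.00575064038370128
upright tops [(array([ 0.6042, -0.4559,  0.141 ]), array([ 0.5898, -0.4607,  0.1374]), array([ 0.6209, -0.4516,  0.1464])), (array([ 0.6285, -0.218 ,  0.1406]), array([ 0.6107, -0.3201,  0.137 ]), array([ 0.6442, -0.2086,  0.1492]))]
walls ((0.6172152757644653, -0.335805743932724), (0.2522134482860565, 0.2213953137397766), 84.17523956298828) 1311
binfloor [ 0.5524 -0.3368  0.0051] 4191 0.004794928851000651
deck [ 0.6844 -0.3391  0.0151] 0.014951933861728524
ball [ 0.6679 -0.3374  0.0478] [ 0.6691 -0.3392  0.0513] 0.06152776478998495
rim ((0.5875597596168518, -0.04925660789012909), 0.04683481156826019) 237 0.049254574681088625
cup handle y= [-0.097   0.0081] 0.4485504647023194 0.529704388750367 [-0.0399 -0.0414 -0.0493] 0.053021037225111145
board ((0.5350584983825684, 0.31012865900993347), (0.31972652673721313, 0.2697867155075073), 89.99764251708984) 9525
t 1.75 p [ 0.1828 -0.5976  0.2087] q [-58.1787  22.0406   0.4535  -0.0001 -68.4119 -14.8158] w 1.0021059796707623 F [1.0639 0.4852 0.8814] 
 [[-0.9563 -0.2925  0.    ]
 [-0.2925  0.9563 -0.    ]
 [-0.     -0.     -1.    ]]
```

Call:
apply_moves(plan=[[[50,0.5,1,0.2,0,0,-0.04],[50,0.5,1,0.2,0,0,-0.04],[50,0.5,1,0.2,0,0,-0.04],[50,0.5,1,0.2,0,0,-0.04],[50,0.5,1,0,0,0,-0.04],[50,0.5,1,0,0,0,-0.04],[50,0.5,1,0,0,0,-0.04],[50,0.5,1,0,0,0,-0.04]]])

```text
time_s: 2.42
tcp_pos: [0.2833, -0.3937, 0.2276]
ee_rot: [[-0.999, 0.047, 0.0], [0.047, 0.999, 0.0], [-0.0, 0.0, -1.0]]
wrist_force: [0.6, -0.8, 0.1]
gripper_width: 0.527
```

```bash
python3 -c "from h import *;log()"
```

```text
t 2.4167 p [ 0.2833 -0.3937  0.2276] q [-35.0315   7.4413 -16.7347  -0.012  -65.8242 -57.6824] w 0.5271911313376766 F [ 0.6331 -0.8391  0.1451] 
 [[-0.9989  0.0474  0.0001]
 [ 0.0474  0.9989  0.0002]
 [-0.0001  0.0002 -1.    ]]
```

Call:
apply_moves(plan=[[[50,0.65,0.9,0,0,0,-0.025],[50,0.65,0.9,0,0,0,-0.025],[50,0.65,0.9,0,0.065,-0.0065,0],[50,0.65,0.9,0,0.065,-0.0065,0],[50,0.65,0.9,-0.3,0.065,-0.0065,0],[50,0.65,0.9,-0.3,0.065,-0.0065,0],[50,0.65,0.9,-0.3,0.065,-0.0065,0],[50,0.65,0.9,-0.3,0.065,-0.0065,0],[50,0.65,0.9,-0.3,0.065,-0.0065,0],[50,0.65,0.9,-0.3,0.065,-0.0065,0]]])

```text
time_s: 3.25
tcp_pos: [0.4537, -0.1538, 0.1886]
ee_rot: [[-0.995, 0.074, 0.063], [0.096, 0.855, 0.51], [-0.016, 0.513, -0.858]]
wrist_force: [0.5, 0.6, 1.0]
gripper_width: 0.498
```

```bash
python3 -c "from h import *;log()"
```

```text
t 3.25 p [ 0.4537 -0.1538  0.1886] q [-21.3571  16.6471  -6.1244 -30.6427 -77.5812 -64.4014] w 0.4979961038880938 F [0.4557 0.565  0.9618] 
 [[-0.9952  0.0743  0.0631]
 [ 0.0962  0.8549  0.5098]
 [-0.016   0.5134 -0.858 ]]
```

Call:
apply_moves(plan=[[[50,0.51,0.78,-0.83,0,0.008,0],[50,0.51,0.78,-0.83,0,0.008,0],[50,0.51,0.78,-0.83,0.01,0,0],[50,0.51,0.78,-0.83,0,0,0],[50,0,0,0,0,0,0]]])

```text
time_s: 3.67
tcp_pos: [0.5096, -0.0721, 0.1006]
ee_rot: [[-0.995, 0.085, 0.052], [0.1, 0.848, 0.52], [0.0, 0.523, -0.852]]
wrist_force: [0.5, 0.3, 0.5]
gripper_width: 0.498
```

```bash
python3 -c "
from h import *;s=log()
c=capture('wrist');save(c,'w1.png');print(c['mount'],c['mtx'])
M=np.array(c['mount']);R=s['ee_rot'];p=s['tcp_pos']
K=np.array(c['mtx'])
for X in [(.509,-.0415,.046),(.589,-.0493,.05),(.449,-.036,.046)]:
    q=np.linalg.inv(M)@np.r_[R.T@(np.array(X)-p),1]; r=np.hypot(*q[:2]);th=np.arctan2(r,q[2]);print(X,K[:2,2]+q[:2]/r*th*K[0,0])
"
```

```text
t 3.6667 p [ 0.5096 -0.0721  0.1006] q [-11.9873  23.5999  -9.0927 -34.7818 -65.6723 -66.6816] w 0.49806281345350645 F [0.5362 0.305  0.533 ] 
 [[-0.995   0.0851  0.0517]
 [ 0.0995  0.8481  0.5204]
 [ 0.0004  0.523  -0.8523]]
[[ 0.0006 -0.9571 -0.2898  0.0796]
 [ 1.      0.0005  0.0005 -0.0007]
 [-0.0004 -0.2898  0.9571 -0.1765]
 [ 0.      0.      0.      1.    ]] [[371.6483   0.     323.3116]
 [  0.     371.6483 235.5133]
 [  0.       0.       1.    ]]
(0.509, -0.0415, 0.046) [320.2141 240.6626]
(0.589, -0.0493, 0.05) [323.4997 343.978 ]
(0.449, -0.036, 0.046) [319.4097 150.7142]
```

View pics/w1.png

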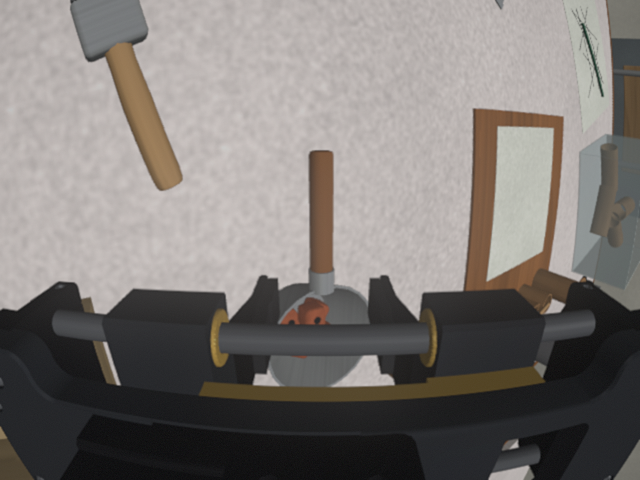

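The handle shows at column 321, rows 150–270, which matches my prediction of (319,151) for its end. I'll approach and grip.

Call:
apply_moves(plan=[[[50,0,0.36,-0.64,0,0,0],[50,0,0.36,-0.64,0,0,0],[50,0,0.36,-0.64,0,0,0],[50,0,0.36,-0.64,0,0,0],[50,0,0,0,0,0,0]]])

```text
time_s: 4.13
tcp_pos: [0.5124, -0.0411, 0.041]
ee_rot: [[-0.995, 0.077, 0.061], [0.098, 0.852, 0.514], [-0.012, 0.517, -0.856]]
wrist_force: [-0.4, -0.5, -0.2]
gripper_width: 0.501
```

```bash
python3 -c "from h import *;log()"
```

```text
t 4.1333 p [ 0.5124 -0.0411  0.041 ] q [ -8.9708  27.3825 -12.8156 -37.7911 -57.4915 -63.4597] w 0.5006506481346418 F [-0.3741 -0.4962 -0.1566] 
 [[-0.9951  0.0774  0.0612]
 [ 0.0979  0.8525  0.5135]
 [-0.0124  0.517  -0.8559]]
```

Call:
apply_moves(plan=[[[50,-0.08,0.2,-0.18,0,0.012,0],[50,0,0,0,0,0,0],[0,0,0,0,0,0,0],[0,0,0,0,0,0,0],[0,0,0,0,0,0,0],[0,0,0,0,0,0,0],[0,0,0,0,0,0,0]]])

```text
time_s: 4.72
tcp_pos: [0.5136, -0.0404, 0.0422]
ee_rot: [[-0.995, 0.079, 0.059], [0.099, 0.855, 0.51], [-0.01, 0.513, -0.858]]
wrist_force: [0.0, 0.5, 0.2]
gripper_width: 0.207
```

```bash
python3 -c "from h import *;log();c=capture('wrist');save(c,'w2.png')"
```

```text
t 4.7167 p [ 0.5136 -0.0404  0.0422] q [ -8.6644  27.2717 -12.7145 -37.4672 -57.4684 -64.1054] w 0.2074072338483555 F [0.0095 0.5303 0.1835] 
 [[-0.9951  0.0794  0.0595]
 [ 0.0987  0.8547  0.5097]
 [-0.0104  0.5131 -0.8583]]
```

View pics/w2.png

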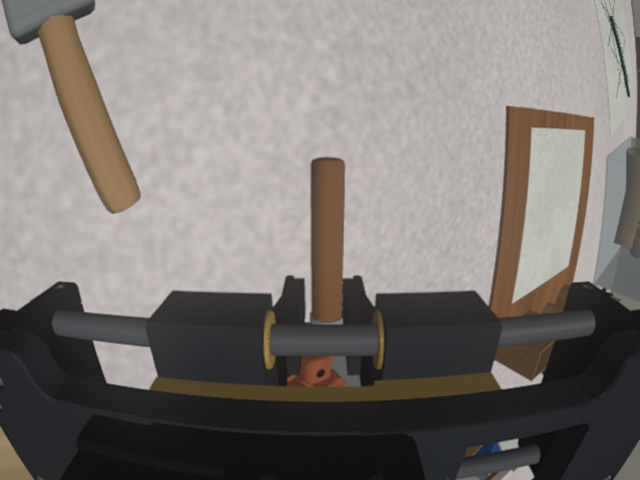

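Call:
apply_moves(plan=[[[40,-0.1,0.1,-0.15,0,0.006,0],[40,-0.1,0.1,-0.2,0,0.006,0],[40,0,0.05,-0.1,0,0,0]]])

```text
time_s: 5.02
tcp_pos: [0.5086, -0.0341, 0.0309]
ee_rot: [[-0.995, 0.086, 0.05], [0.099, 0.855, 0.509], [0.001, 0.512, -0.859]]
wrist_force: [0.1, -0.0, 0.1]
gripper_width: 0.304
```

```bash
python3 -c "from h import *;log()"
```

```text
t 5.0167 p [ 0.5086 -0.0341  0.0309] q [ -8.0736  27.9741 -13.6051 -37.8899 -56.3701 -63.9211] w 0.30396620340298813 F [ 0.1038 -0.0059  0.089 ] 
 [[-0.9951  0.0857  0.0502]
 [ 0.0993  0.8548  0.5094]
 [ 0.0007  0.5118 -0.8591]]
```

Call:
apply_moves(plan=[[[40,0,-0.1,0.15,0,0,0],[20,0,0,0,0,0,0],[0,0,0,0,0,0,0],[0,0,0,0,0,0,0],[0,0,0,0,0,0,0],[0,0,0,0,0,0,0],[0,0,0,0,0,0,0]]])

```text
time_s: 5.6
tcp_pos: [0.5078, -0.0359, 0.0339]
ee_rot: [[-0.995, 0.086, 0.047], [0.098, 0.854, 0.51], [0.003, 0.512, -0.859]]
wrist_force: [0.7, -0.1, 0.6]
gripper_width: 0.169
```

```bash
python3 -c "from h import *;log()"
```

```text
t 5.6 p [ 0.5078 -0.0359  0.0339] q [ -8.2559  27.7787 -13.4478 -37.646  -56.8991 -64.0969] w 0.16924286361587462 F [ 0.6846 -0.071   0.6476] 
 [[-0.9952  0.0859  0.0473]
 [ 0.0981  0.8545  0.5101]
 [ 0.0034  0.5123 -0.8588]]
```

Call:
apply_moves(plan=[[[0,0,0,0,0,0,0],[0,0,0,0,0,0,0],[0,0,0,0.2,0,0,0],[0,0,0,0.4,0,0,0],[0,0,0,0.5,0,0,0],[0,0,0,0.5,0,0,0],[0,0,0,0.5,0,0,0]]])

```text
time_s: 6.18
tcp_pos: [0.5049, -0.0359, 0.0876]
ee_rot: [[-0.995, 0.092, 0.04], [0.099, 0.854, 0.511], [0.013, 0.512, -0.859]]
wrist_force: [0.7, 0.1, -1.4]
gripper_width: 0.169
```

```bash
python3 -c "from h import *;log();c=capture('scene');save(c,'s2.png');c=capture('wrist');save(c,'w3.png')"
```

```text
t 6.1833 p [ 0.5049 -0.0359  0.0876] q [ -7.8586  23.1244 -11.8243 -35.3333 -62.1339 -69.1555] w 0.16945397875210624 F [ 0.6944  0.0587 -1.3646] 
 [[-0.995   0.0917  0.0402]
 [ 0.0993  0.8541  0.5106]
 [ 0.0125  0.512  -0.8589]]
```

View pics/s2.png

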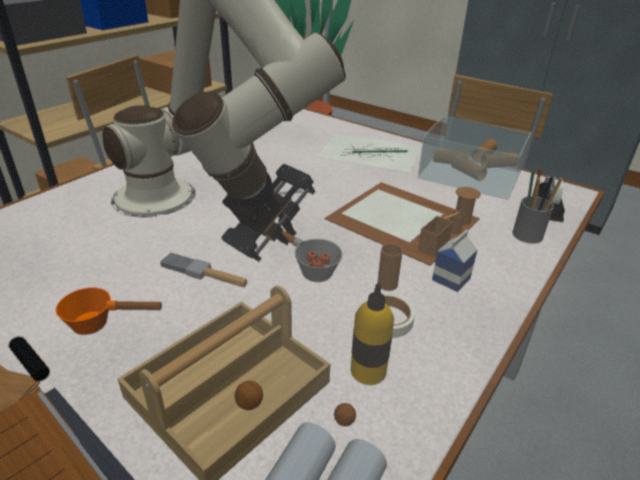

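View pics/w3.png

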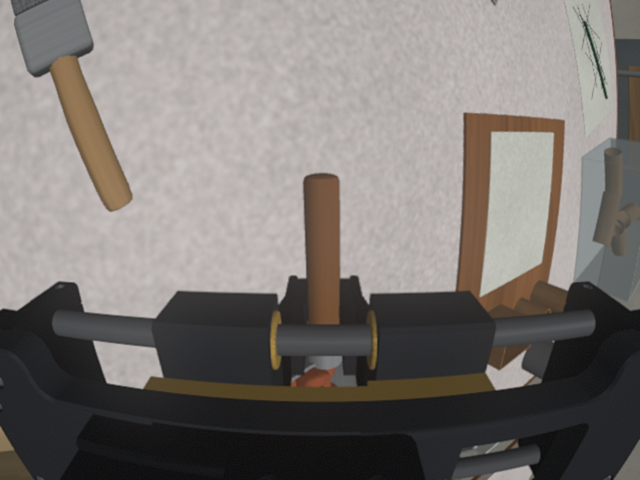

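Cup is held level and lifted, with the beads visible at scene (318,258). Now I'll raise it and move over the bin.

Call:
apply_moves(plan=[[[0,0,0,0.5,0,-0.006,0],[0,0,-0.3,0.7,0,-0.006,0],[0,-0.1,-0.5,0.7,0,0,0],[0,-0.1,-0.6,0.7,0,0,0],[0,-0.1,-0.7,0.5,0,0,0],[0,-0.1,-0.7,0.3,0,0,0],[0,-0.1,-0.7,0,0,0,0],[0,-0.1,-0.7,0,0,0,0],[0,-0.1,-0.7,0,0,0,0],[0,-0.1,-0.7,0,0,0,0],[0,-0.1,-0.7,0,0,0,0],[0,-0.1,-0.7,0,0,0,0]]])

```text
time_s: 7.28
tcp_pos: [0.4766, -0.2149, 0.1883]
ee_rot: [[-0.996, 0.074, 0.057], [0.093, 0.856, 0.508], [-0.011, 0.511, -0.859]]
wrist_force: [0.7, 0.7, -1.1]
gripper_width: 0.172
```

```bash
python3 -c "from h import *;log()"
```

```text
t 7.2833 p [ 0.4766 -0.2149  0.1883] q [-25.8962  21.7993   1.1748 -29.1502 -81.7534 -61.8156] w 0.1716240603693609 F [ 0.7029  0.6689 -1.1134] 
 [[-0.9956  0.0744  0.0574]
 [ 0.0933  0.8563  0.508 ]
 [-0.0114  0.5111 -0.8594]]
```

Call:
apply_moves(plan=[[[0,-0.05,-0.7,-0.1,0,0.006,0],[0,-0.05,-0.7,-0.1,0,0.006,0],[0,-0.05,-0.7,0,0,0,0],[0,-0.05,-0.7,0,0,0,0],[0,-0.05,-0.6,0,0,0,0],[0,0,-0.4,0,0,0,0],[0,0,-0.1,0,0,0,0]]])

```text
time_s: 7.87
tcp_pos: [0.4675, -0.3197, 0.1863]
ee_rot: [[-0.995, 0.085, 0.048], [0.098, 0.857, 0.506], [0.002, 0.508, -0.861]]
wrist_force: [-0.1, -0.1, -2.0]
gripper_width: 0.169
```

```bash
python3 -c "from h import *;log();c=capture('top');save(c,'t3.png')"
```

```text
t 7.8667 p [ 0.4675 -0.3197  0.1863] q [-34.318   28.0117  10.1443 -26.443  -88.2389 -56.6935] w 0.16909487039549848 F [-0.0616 -0.1344 -1.9699] 
 [[-0.9952  0.0852  0.0483]
 [ 0.0979  0.857   0.5059]
 [ 0.0017  0.5082 -0.8612]]
```

View pics/t3.png

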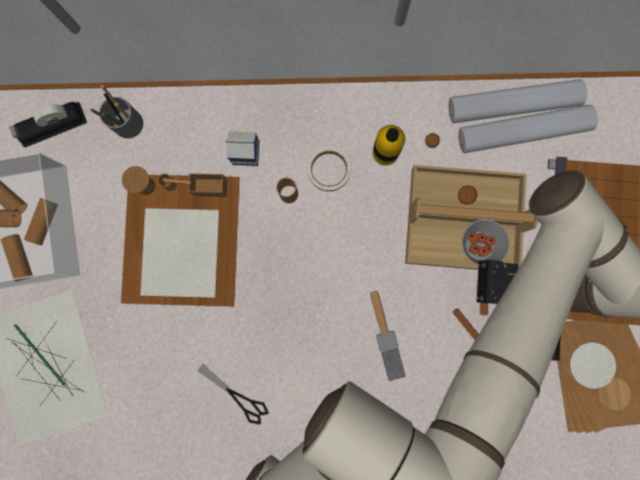

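The cup with its beads at (485,243) is over the bin and clear of the dowel. I'll start the roll in stages and watch the joints.

Call:
apply_moves(plan=[[[0,0,-0.04,0,-0.0995,0.0098,0],[0,0,-0.04,0,-0.0995,0.0098,0],[0,0,-0.04,0,-0.0995,0.0098,0],[0,0,-0.04,0,-0.0995,0.0098,0],[0,0,-0.04,0,-0.0995,0.0098,0],[0,0,-0.04,0,-0.0995,0.0098,0]]])

```text
time_s: 8.42
tcp_pos: [0.4681, -0.3266, 0.1866]
ee_rot: [[-0.994, 0.105, -0.002], [0.105, 0.991, -0.085], [-0.007, -0.085, -0.996]]
wrist_force: [-0.6, -0.9, -1.5]
gripper_width: 0.17
```

```bash
python3 -c "from h import *;log()"
```

```text
t 8.4167 p [ 0.4681 -0.3266  0.1866] q [-15.9423  16.4023 -13.4536   5.5082 -59.0338 -82.908 ] w 0.17016359540603165 F [-0.6408 -0.8633 -1.5292] 
 [[-0.9944  0.1055 -0.0021]
 [ 0.1053  0.9908 -0.085 ]
 [-0.0069 -0.0847 -0.9964]]
```

```bash
cat > kin.py <<'E'
import numpy as np, json
from scipy.spatial.transform import Rotation as R
from scipy.optimize import least_squares
def rot(ax,a): v=np.zeros(3); v['xyz'.index(ax)]=a; return R.from_rotvec(v).as_matrix()
def fk(q,x,s4,s6):
    q=np.deg2rad(q); a1,d,h,L2x,L2,L3x,L3z,L3y,Lw,Lwz,Lwy,r0,r1,r2,T=x
    A=rot('z',q[0]); p=A@[a1,d,h]
    A=A@rot('y',q[1]); p=p+A@[L2x,0,L2]
    A=A@rot('y',-q[2])
    A=A@np.eye(3); p=p+A@[L3x,L3y,L3z]
    A=A@rot('x',s4*q[3]); A=A@rot('y',-q[4]); p=p+A@[Lw,Lwy,Lwz]
    A=A@rot('x',s6*q[5]); p=p+A@[T*0,0,0]
    return p,A@R.from_rotvec([r0,r1,r2]).as_matrix()
def fit():
    D=[json.loads(l) for l in open('log.jsonl')]
    best=None
    for s4 in(1,-1):
      for s6 in(1,-1):
        for r in range(6):
          rng=np.random.default_rng(r)
          x0=np.r_[0,.1,.25,0,.35,.3,0,0,.25,0,0,R.random(random_state=r).as_rotvec(),0]
          def f(x):
            o=[]
            for q,p,M in D:
                pp,MM=fk(q,x,s4,s6); o+=list((pp-p)*10); o+=list((MM-np.array(M)).ravel())
            return np.r_[o,1e-3*(x-x0)[:11]]
          s=least_squares(f,x0)
          if best is None or s.cost<best[0]: best=(s.cost,s.x,s4,s6)
    return best
if __name__=='__main__':
    np.set_printoptions(precision=4,suppress=True)
    b=fit(); print(b); D=[json.loads(l) for l in open('log.jsonl')]
    for q,p,M in D:
        pp,MM=fk(q,b[1],b[2],b[3]); print((pp-p)*1000, np.abs(MM-M).max())
    json.dump([b[1].tolist(),b[2],b[3]],open('kin.json','w'))
E
python3 kin.py
```

```text
(np.float64(5.224822564875455e-08), array([ 0.    ,  0.05  ,  0.1606,  0.    ,  0.5649,  0.4218,  0.    ,
       -0.05  ,  0.3204, -0.    , -0.1598, -1.2092,  1.2092, -1.2092,
        0.    ]), -1, -1)
[-0.  0. -0.] 4.440892098500626e-16
[ 0. -0. -0.] 2.2746561578745883e-16
[ 0. -0.  0.] 2.220446049250313e-16
[-0. -0.  0.] 3.3306690738754696e-16
[-0. -0.  0.] 5.551115123125783e-16
[-0. -0.  0.] 2.220446049250313e-16
[-0. -0.  0.] 1.249000902703301e-16
[-0. -0.  0.] 2.498001805406602e-16
[ 0. -0.  0.] 5.551115123125783e-16
[-0. -0. -0.] 3.3306690738754696e-16
[-0.  0. -0.] 3.3306690738754696e-16
[ 0.  0. -0.] 3.608224830031759e-16
```

```bash
cat > ik.py <<'E'
import numpy as np, json
from kin import fk
from scipy.optimize import least_squares
from scipy.spatial.transform import Rotation as R
x,s4,s6=json.load(open('kin.json'))
lo=np.array([-179.8,-69.2,-61.2,-181.2,-171.1,-177.4]);hi=np.array([179.8,118.1,80.6,117.6,-9.2,177.4])
def ik(p,M,q0):
    def f(q):
        pp,MM=fk(q,x,s4,s6); return np.r_[(pp-p)*10,(MM-M).ravel()]
    s=least_squares(f,np.clip(q0,lo+.01,hi-.01),bounds=(lo,hi),x_scale=10); return s.x,np.abs(s.fun).max()
E
python3 - <<'E'
from ik import *
np.set_printoptions(precision=1,suppress=True)
q=np.array([-15.94,16.4,-13.45,5.5,-59.03,-82.9]); q0=q.copy()
p0,M0=fk(q,x,s4,s6)
a=np.array([.995,-.098,0]);a/=np.linalg.norm(a)
for B in ([.4681,-.3257,.1976],[.4681,-.3257,.25],[.4681,-.3257,.17]):
  q=q0
  for th in range(0,-121,-10):
    M=R.from_rotvec(a*np.deg2rad(th)).as_matrix()@M0; p=np.array(B)+.011*M[:,2]
    q,e=ik(p,M,q); print(B,th-5,q,'%.4f'%e)
E
```

```text
[0.4681, -0.3257, 0.1976] -5 [-16.   16.4 -13.5   5.5 -59.  -82.9] 0.0000
[0.4681, -0.3257, 0.1976] -15 [-11.   14.7 -21.9  18.6 -53.1 -96.2] 0.0000
[0.4681, -0.3257, 0.1976] -25 [  -7.3   13.9  -30.2   33.4  -49.8 -111.4] 0.0000
[0.4681, -0.3257, 0.1976] -35 [  -5.1   14.3  -37.3   48.3  -49.9 -126.8] 0.0000
[0.4681, -0.3257, 0.1976] -45 [  -3.7   15.8  -42.8   61.5  -53.4 -140.4] 0.0000
[0.4681, -0.3257, 0.1976] -55 [  -2.7   18.6  -46.8   71.6  -59.4 -151.8] 0.0000
[0.4681, -0.3257, 0.1976] -65 [  -1.8   22.5  -49.6   78.6  -67.2 -161.2] 0.0000
[0.4681, -0.3257, 0.1976] -75 [  -1.    27.4  -51.6   82.9  -76.  -169.2] 0.0000
[0.4681, -0.3257, 0.1976] -85 [  -0.6   33.   -52.9   84.9  -85.2 -176.4] 0.0000
[0.4681, -0.3257, 0.1976] -95 [  -0.    37.9  -52.1   83.4  -92.8 -177.4] 0.0514
[0.4681, -0.3257, 0.1976] -105 [  -0.1   42.5  -50.9   81.6 -100.  -177.4] 0.1104
[0.4681, -0.3257, 0.1976] -115 [  -0.8   46.9  -49.7   80.  -107.  -177.4] 0.1740
[0.4681, -0.3257, 0.1976] -125 [  -2.    51.   -48.6   78.8 -114.1 -177.4] 0.2389
[0.4681, -0.3257, 0.25] -5 [-15.9  14.2  -8.6   5.2 -66.1
[... 1276 characters left out ...]
257, 0.17] -45 [  -4.8   17.9  -45.    65.1  -51.  -144.8] 0.0000
[0.4681, -0.3257, 0.17] -55 [  -3.7   20.9  -48.4   74.7  -57.9 -156.1] 0.0000
[0.4681, -0.3257, 0.17] -65 [  -2.5   25.1  -50.8   80.9  -66.3 -165.2] 0.0000
[0.4681, -0.3257, 0.17] -75 [  -1.4   30.2  -52.4   84.2  -75.5 -173. ] 0.0000
[0.4681, -0.3257, 0.17] -85 [  -0.4   35.6  -52.6   84.3  -84.2 -177.4] 0.0222
[0.4681, -0.3257, 0.17] -95 [   0.4   40.5  -51.2   81.9  -91.5 -177.4] 0.0809
[0.4681, -0.3257, 0.17] -105 [   0.5   45.2  -49.7   79.8  -98.7 -177.4] 0.1372
[0.4681, -0.3257, 0.17] -115 [  -0.1   49.7  -48.3   78.  -105.8 -177.4] 0.2001
[0.4681, -0.3257, 0.17] -125 [  -1.2   53.9  -46.9   76.6 -112.9 -177.4] 0.2644
```

```bash
python3 - <<'E'
from ik import *
np.set_printoptions(precision=1,suppress=True)
q0=np.array([-15.94,16.4,-13.45,5.5,-59.03,-82.9])
p0,M0=fk(q0,x,s4,s6)
a=np.array([.995,-.098,0]);a/=np.linalg.norm(a)
C=np.array([.551,-.333,.195])
for yaw in (-40,-30,-20,-10,0,10,20,30,40):
  q=q0; Z=R.from_euler('z',yaw,degrees=True).as_matrix()
  out=[]
  for th in range(0,-111,-10):
    M=Z@R.from_rotvec(a*np.deg2rad(th)).as_matrix()@M0; B=C-.082*Z@a; p=B+.011*M[:,2]
    q,e=ik(p,M,q)
    if th<=-80: out.append((th-5,q,round(e,4)))
  print(yaw,B,*out,sep='\n  ')
E
```

```text
-40
  [ 0.5 -0.3  0.2]
  (-85, array([   5. ,   47. ,  -15. ,   41.5, -106.3, -162.3]), np.float64(0.0))
  (-95, array([   4.7,   51.2,  -16. ,   43.7, -112. , -164.8]), np.float64(0.0))
  (-105, array([   3.9,   55.2,  -17.2,   45.6, -117.7, -167.4]), np.float64(0.0))
  (-115, array([   2.7,   59. ,  -18.7,   47. , -123.7, -170.3]), np.float64(0.0))
-30
  [ 0.5 -0.3  0.2]
  (-85, array([   6.2,   43.4,  -25.2,   49.1,  -99.1, -164.4]), np.float64(0.0))
  (-95, array([   5.8,   47.9,  -26. ,   51.2, -105.2, -167.9]), np.float64(0.0))
  (-105, array([   4.9,   52.3,  -26.9,   52.7, -111.7, -171.5]), np.float64(0.0))
  (-115, array([   3.5,   56.6,  -27.7,   53.6, -118.4, -175.2]), np.float64(0.0))
-20
  [ 0.5 -0.3  0.2]
  (-85, array([   6.1,   39.8,  -35.1,   58.3,  -92.8, -167.6]), np.float64(0.0))
  (-95, array([   5.8,   44.7,  -35.8,   60. ,  -99.7, -172.2]), np.float64(0.0))
  (-105, array([   4.8,   49.7,  -36.2,   61. , -106.9, -176.6]), np.float64(0.0))
  (-115, array([   3.4,   53.9,  -35.8,   61. , -113.7, -177.4]), np.float64(0.0405))
-10
  [ 0.5 -0.3  0.2]
  (-85, array([
[... 1438 characters left out ...]
5, array([ -17.4,   29.5,  -59.8,  117.6,  -83.2, -177.4]), np.float64(0.2393))
  (-95, array([ -17.2,   33.5,  -60.2,  117.6,  -91.6, -177.4]), np.float64(0.2394))
  (-105, array([ -17.7,   37.7,  -60.4,  117.6, -100.2, -177.4]), np.float64(0.2587))
  (-115, array([ -18.9,   42.2,  -60.3,  117.6, -109.4, -177.4]), np.float64(0.3698))
40
  [ 0.5 -0.4  0.2]
  (-85, array([ -17.7,   30.1,  -58.2,  117.6,  -82.7, -176.4]), np.float64(0.3933))
  (-95, array([ -17.5,   34.2,  -58.6,  117.6,  -91.4, -177.4]), np.float64(0.3956))
  (-105, array([ -17.9,   38.1,  -58.7,  117.6,  -99.6, -177.4]), np.float64(0.4075))
  (-115, array([ -18.9,   42.3,  -58.5,  117.6, -108.3, -177.4]), np.float64(0.4282))
```

```bash
cat > ptk.py <<'E'
from ik import *
from kin import rot
def pts(q):
    p,A=fk(q,x,s4,s6); q=np.deg2rad(q); a1,d,h,L2x,L2,L3x,L3z,L3y,Lw,Lwz,Lwy,*_=x
    X=rot('z',q[0])@rot('y',q[1]); sh=rot('z',q[0])@np.array([a1,d,h]); e=sh+X@[L2x,0,L2]
    X=X@rot('y',-q[2]); w=e+X@[L3x,L3y,L3z]; X=X@rot('x',s4*q[3])@rot('y',-q[4]); w2=w+X@[0,Lwy,0]
    return dict(elbow=e,wrist=w,wrist2=w2,tcp=p)
E
python3 - <<'E'
from ptk import *
np.set_printoptions(precision=3,suppress=True)
q0=np.array([-15.94,16.4,-13.45,5.5,-59.03,-82.9])
p0,M0=fk(q0,x,s4,s6)
a=np.array([.995,-.098,0]);a/=np.linalg.norm(a)
for yaw in (-15,-20,-25):
 for z in (.195,.215):
  C=np.array([.551,-.333,z])
  q=q0; Z=R.from_euler('z',yaw,degrees=True).as_matrix()
  for th in range(0,-111,-10):
    M=Z@R.from_rotvec(a*np.deg2rad(th)).as_matrix()@M0; B=C-.082*Z@a; p=B+.011*M[:,2]
    q,e=ik(p,M,q)
    if th<=-70: print(yaw,z,th-5,q,round(e,4),pts(q))
E
```

```text
-15 0.195 -75 [   5.239   33.167  -38.802   61.368  -83.119 -164.197] 0.0 {'elbow': array([0.303, 0.078, 0.633]), 'wrist': array([0.438, 0.04 , 0.232]), 'wrist2': array([ 0.578, -0.024,  0.276]), 'tcp': array([ 0.471, -0.314,  0.192])}
-15 0.195 -85 [   5.495   38.085  -39.848   63.778  -90.162 -169.625] 0.0 {'elbow': array([0.342, 0.083, 0.605]), 'wrist': array([0.435, 0.042, 0.193]), 'wrist2': array([ 0.581, -0.015,  0.223]), 'tcp': array([ 0.47 , -0.314,  0.194])}
-15 0.195 -95 [   5.147   43.231  -40.487   65.216  -97.525 -174.691] 0.0 {'elbow': array([0.381, 0.085, 0.572]), 'wrist': array([0.431, 0.039, 0.153]), 'wrist2': array([ 0.581, -0.015,  0.169]), 'tcp': array([ 0.47 , -0.314,  0.196])}
-15 0.195 -105 [   4.252   48.098  -40.217   65.407 -104.808 -177.4  ] 0.0231 {'elbow': array([0.416, 0.081, 0.538]), 'wrist': array([0.432, 0.032, 0.116]), 'wrist2': array([ 0.581, -0.023,  0.121]), 'tcp': array([ 0.471, -0.314,  0.199])}
-15 0.195 -115 [   2.976   52.284  -39.369   64.983 -111.619 -177.4  ] 0.0724 {'elbow': array([0.444, 0.073, 0.506]), 'wrist': array([0.434, 0.023, 0.08
[... 5312 characters left out ...]
 -95 [   5.869   44.471  -30.943   55.792 -103.292 -168.348] 0.0 {'elbow': array([0.389, 0.09 , 0.564]), 'wrist': array([0.499, 0.051, 0.156]), 'wrist2': array([ 0.636, -0.025,  0.189]), 'tcp': array([ 0.475, -0.301,  0.216])}
-25 0.215 -105 [   4.878   49.038  -31.868   57.249 -109.944 -172.442] 0.0 {'elbow': array([0.421, 0.086, 0.531]), 'wrist': array([0.491, 0.042, 0.114]), 'wrist2': array([ 0.631, -0.033,  0.136]), 'tcp': array([ 0.475, -0.3  ,  0.218])}
-25 0.215 -115 [   3.318   53.498  -32.63    58.047 -116.954 -176.653] 0.0 {'elbow': array([0.45 , 0.076, 0.497]), 'wrist': array([0.482, 0.028, 0.076]), 'wrist2': array([ 0.622, -0.049,  0.085]), 'tcp': array([ 0.475, -0.3  ,  0.22 ])}
```

Call:
apply_moves(plan=[[[0,0.09,0.28,0.2,0,0,-0.0873],[0,0.09,0.28,0.2,0,0,-0.0873],[0,0.09,0.28,0.2,0,0,-0.0873],[0,0.09,0.28,0.2,0,0,-0.0873],[0,-0.02,-0.04,0,-0.08,0.038,0],[0,-0.02,-0.04,0,-0.08,0.038,0],[0,-0.02,-0.03,0,-0.08,0.038,0],[0,-0.02,-0.03,0.02,-0.08,0.038,0]]])

```text
time_s: 9.08
tcp_pos: [0.4692, -0.2878, 0.2114]
ee_rot: [[-0.894, 0.409, -0.18], [0.447, 0.805, -0.39], [-0.015, -0.43, -0.903]]
wrist_force: [0.6, 0.4, -1.6]
gripper_width: 0.173
```

```bash
cat > st.py <<'E'
from h import *
s=log(); z=s['ee_rot'][:,2]; xx=s['ee_rot'][:,0]; a=-xx; 
B=s['tcp_pos']-.011*z
up=np.array([0,0,1]); perp=np.cross(up,a); perp/=np.linalg.norm(perp)
print('tilt',np.degrees(np.arctan2(z@perp,-z[2])),'handle az',np.degrees(np.arctan2(a[1],a[0])),'nose pitch',np.degrees(np.arcsin(a[2])),'B',B,'cup mouth c',B+.082*a)
E
python3 st.py
```

```text
t 9.0833 p [ 0.4692 -0.2878  0.2114] q [  -2.0661   16.0359  -21.6991   25.9239  -65.0745 -128.4036] w 0.17300590132352248 F [ 0.6124  0.4285 -1.5747] 
 [[-0.8945  0.4092 -0.18  ]
 [ 0.4468  0.805  -0.3902]
 [-0.0147 -0.4295 -0.9029]]
tilt -25.441278922951998 handle az -26.54452054029679 nose pitch 0.8448994449403214 B [ 0.4712 -0.2835  0.2213] cup mouth c [ 0.5445 -0.3202  0.2225]
```

Call:
apply_moves(plan=[[[0,0.04,-0.12,-0.03,-0.09,0.05,0],[0,0.04,-0.12,-0.03,-0.09,0.045,0],[0,0.04,-0.12,0,-0.09,0.045,0],[0,0.03,-0.12,0,-0.09,0.045,0],[0,0.03,-0.1,0,-0.09,0.045,0],[0,0,0,0,-0.09,0.045,0],[0,0,0,0.02,-0.09,0.045,0]]])

```text
time_s: 9.67
tcp_pos: [0.476, -0.2947, 0.2166]
ee_rot: [[-0.905, 0.183, -0.384], [0.425, 0.346, -0.837], [-0.02, -0.92, -0.391]]
wrist_force: [-1.5, -0.8, -1.5]
gripper_width: 0.166
```

```bash
python3 st.py;python3 -c "
from h import *
c=capture('top');save(c,'t4.png')"
```

```text
t 9.6667 p [ 0.476  -0.2947  0.2166] q [   6.8566   29.581   -31.8426   52.1791  -83.5047 -157.0049] w 0.16597259982339285 F [-1.4517 -0.7885 -1.5395] 
 [[-0.9052  0.1826 -0.3838]
 [ 0.4245  0.3461 -0.8367]
 [-0.0199 -0.9203 -0.3908]]
tilt -66.9968943605556 handle az -25.126349531908478 nose pitch 1.1416666876033166 B [ 0.4802 -0.2855  0.2209] cup mouth c [ 0.5544 -0.3203  0.2226]
```

View pics/t4.png

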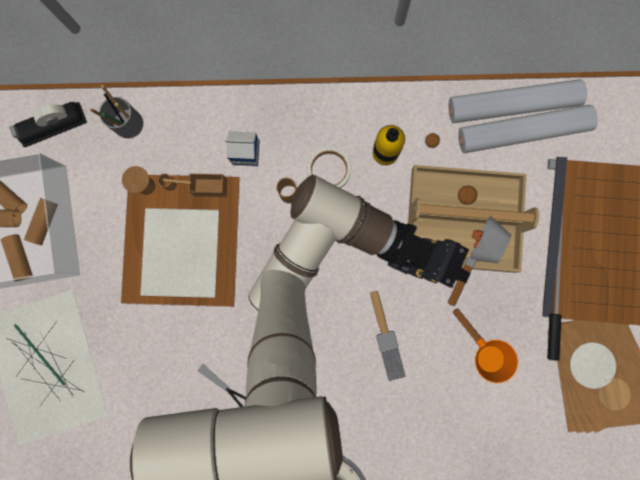

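The cup is at 97° of roll with its mouth facing +y over the bin and a bead at the lip at (477,238). The rotating axis is still holding well, so I'll continue and lower slightly.

Call:
apply_moves(plan=[[[0,-0.02,-0.12,-0.2,-0.09,0.042,0],[0,-0.02,-0.12,-0.2,-0.09,0.042,0],[0,-0.02,-0.1,-0.15,-0.09,0.042,0],[0,-0.02,-0.1,-0.1,-0.09,0.042,0],[0,0,-0.05,0,-0.09,0.042,0],[0,0,0,0,-0.09,0.042,0],[0,0,0,0,0,0,0],[0,0,0,0,0,0,0]]])

```text
time_s: 10.38
tcp_pos: [0.4772, -0.3025, 0.1984]
ee_rot: [[-0.913, -0.065, -0.403], [0.407, -0.188, -0.894], [-0.018, -0.98, 0.198]]
wrist_force: [-0.2, 1.0, -0.3]
gripper_width: 0.171
```

```bash
python3 st.py;python3 -c "
from h import *
c=capture('top');save(c,'t5.png')
c=capture('scene');save(c,'s5.png')"
```

```text
t 10.3833 p [ 0.4772 -0.3025  0.1984] q [   5.7706   47.8095  -36.2413   61.1606 -104.3384 -175.7142] w 0.17096836172213278 F [-0.1805  0.9797 -0.2661] 
 [[-0.913  -0.0649 -0.4027]
 [ 0.4075 -0.1878 -0.8937]
 [-0.0176 -0.9801  0.1979]]
tilt -101.412875598272 handle az -24.050647567809484 nose pitch 1.0083764011537923 B [ 0.4816 -0.2927  0.1962] cup mouth c [ 0.5565 -0.3261  0.1976]
```

View pics/t5.png

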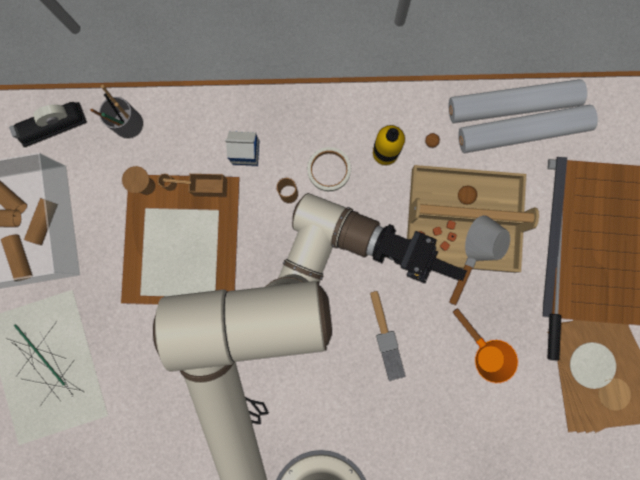

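View pics/s5.png

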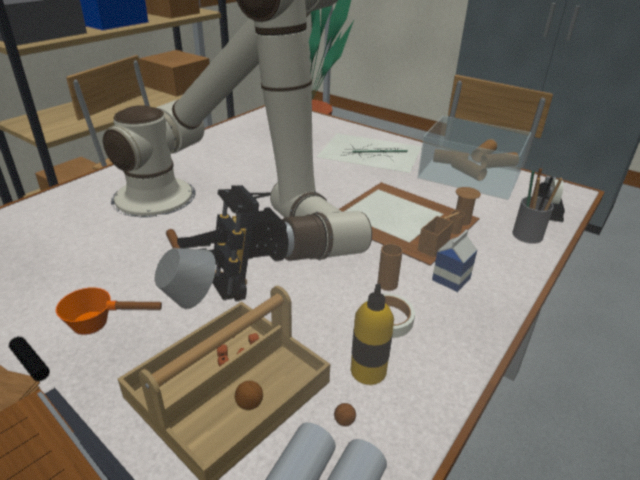

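```bash
python3 -c "
import cv2
i=cv2.imread('pics/t5.png')[200:280,400:530];cv2.imwrite('pics/t5c.png',cv2.resize(i,None,fx=6,fy=6,interpolation=cv2.INTER_CUBIC))"
```

```text
(no output)
```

View pics/t5c.png

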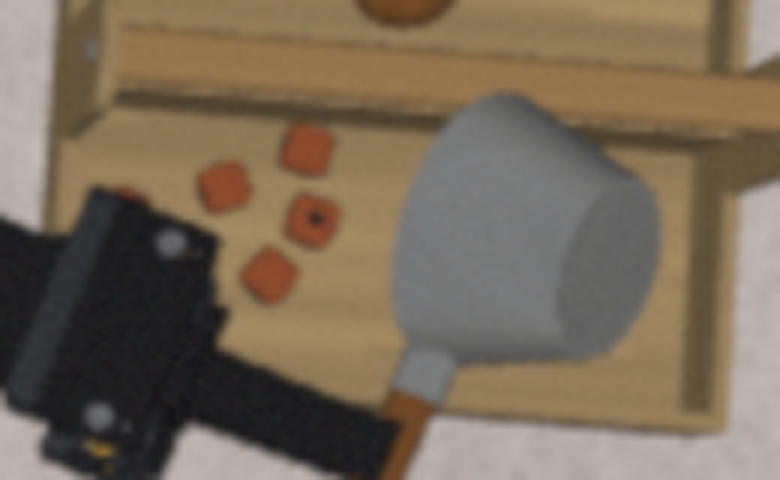

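Four beads are clearly in the bin at crop (225,185), (307,150), (312,220) and (270,275). A fifth is partly hidden at (130,195), and the sixth isn't visible. I'll roll a little further to be sure.

Call:
apply_moves(plan=[[[0,0,0,0.3,0,0,-0.04],[0,0,0,0.3,-0.05,0.025,-0.03],[0,0,0,0.2,-0.06,0.03,-0.02],[0,0,0,0,-0.05,0.025,0],[0,0,0,0,0,0,0],[0,0,0,0,0,0,0]]])

```text
time_s: 10.98
tcp_pos: [0.4773, -0.3014, 0.2304]
ee_rot: [[-0.872, -0.132, -0.472], [0.487, -0.327, -0.81], [-0.047, -0.936, 0.349]]
wrist_force: [0.8, 0.5, -1.0]
gripper_width: 0.168
```

```bash
python3 st.py
```

```text
t 10.9833 p [ 0.4773 -0.3014  0.2304] q [   3.7954   50.5163  -32.2549   58.5017 -114.3604 -176.3183] w 0.16784136610388536 F [ 0.7828  0.4571 -1.018 ] 
 [[-0.8719 -0.1319 -0.4715]
 [ 0.4873 -0.3269 -0.8097]
 [-0.0473 -0.9358  0.3493]]
tilt -110.44777374266575 handle az -29.201113473744122 nose pitch 2.7109629755373073 B [ 0.4825 -0.2925  0.2266] cup mouth c [ 0.554  -0.3324  0.2304]
```

Call:
apply_moves(plan=[[[0,0,0,0,0.087,-0.049,0],[0,0,0,0,0.087,-0.049,0],[0,0,0,0,0.088,-0.047,0],[0,0,0,0,0.088,-0.047,0],[0,0,0,0,0.088,-0.047,0],[0,0,0,0,0.088,-0.047,0],[0,0,0,0,0.088,-0.047,0],[0,0,0,0,0.088,-0.047,0],[0,0,0,0,0.088,-0.047,0],[0,0,0,0,0.088,-0.047,0],[0,0,0,0,0.088,-0.047,0],[0,0,0,0,0.088,-0.047,0]]])

```text
time_s: 11.98
tcp_pos: [0.4812, -0.2932, 0.2411]
ee_rot: [[-0.865, 0.418, -0.276], [0.5, 0.689, -0.524], [-0.029, -0.592, -0.806]]
wrist_force: [1.0, -0.2, -0.4]
gripper_width: 0.172
```

```bash
python3 st.py;python3 -c "
from h import *
c=capture('top');save(c,'t6.png')
i=c['pixels'][190:290,390:540,::-1];cv2.imwrite('pics/t6c.png',cv2.resize(i,None,fx=5,fy=5,interpolation=cv2.INTER_CUBIC))"
```

```text
t 11.9833 p [ 0.4812 -0.2932  0.2411] q [   0.91     19.0031  -19.5909   32.7768  -73.7306 -137.217 ] w 0.1722425110893195 F [ 1.0205 -0.1684 -0.3875] 
 [[-0.8653  0.4182 -0.2762]
 [ 0.5004  0.6891 -0.5241]
 [-0.0289 -0.5918 -0.8056]]
tilt -36.31153393322903 handle az -30.0392686106405 nose pitch 1.6538458085028676 B [ 0.4842 -0.2875  0.25  ] cup mouth c [ 0.5551 -0.3285  0.2524]
```

View pics/t6c.png

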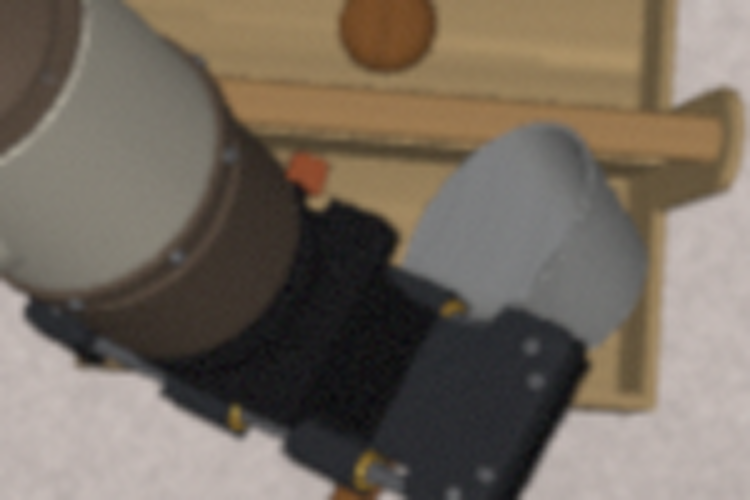

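Call:
apply_moves(plan=[[[0,-0.05,0,0,0.087,-0.05,0],[0,-0.05,0,0,0.087,-0.05,0],[0,-0.05,0,0,0.087,-0.05,0],[0,-0.05,0,0,0.087,-0.05,0],[0,0,0,0,0.087,-0.05,0],[0,0,0,0,0.087,-0.05,0],[0,0,0,0,0.087,-0.05,0.05],[0,0,0,0,0.087,-0.05,0.08],[0,0,0,0,0.087,-0.04,0.08],[0,0,0,0,0.09,-0.03,0.08],[0,0,0,0,0.09,-0.03,0.08]]])

```text
time_s: 12.95
tcp_pos: [0.4725, -0.2825, 0.2694]
ee_rot: [[-0.977, 0.123, 0.175], [0.19, 0.872, 0.451], [-0.097, 0.474, -0.875]]
wrist_force: [1.0, 0.5, -0.8]
gripper_width: 0.169
```

```bash
python3 st.py;python3 -c "
from h import *
c=capture('top');save(c,'t7.png')
i=c['pixels'][190:290,390:540,::-1];cv2.imwrite('pics/t7c.png',cv2.resize(i,None,fx=5,fy=5,interpolation=cv2.INTER_CUBIC))"
```

```text
t 12.95 p [ 0.4725 -0.2825  0.2694] q [-32.0756  18.2724   8.4075 -28.4053 -86.5631 -64.1645] w 0.16939331474785763 F [ 1.036   0.4666 -0.8322] 
 [[-0.9769  0.1227  0.1747]
 [ 0.1902  0.8721  0.4509]
 [-0.0971  0.4737 -0.8753]]
tilt 28.535793145359246 handle az -11.01527803736614 nose pitch 5.570885644396896 B [ 0.4706 -0.2874  0.2791] cup mouth c [ 0.5507 -0.303   0.287 ]
```

View pics/t7c.png

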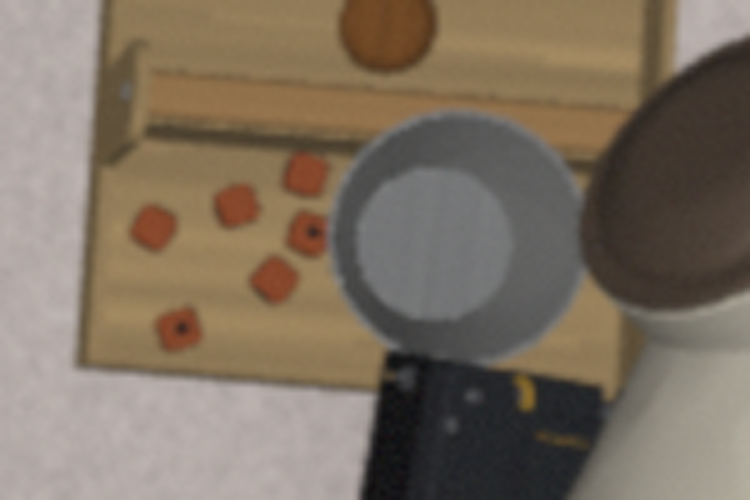

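All six beads lie in the bin, at crop (153,227), (237,205), (305,174), (308,233), (274,280) and (180,329), and the cup is empty. Next I'll work out the return to the cup's place.

```bash
cat > rel.py <<'E'
from h import *
from scipy.spatial.transform import Rotation as R
def rel(p,M):
    s=sense(); print('shift units',(np.array(p)-s['tcp_pos'])/.025,'rotvec',R.from_matrix(np.array(M)@s['ee_rot'].T).as_rotvec(),'p',s['tcp_pos'],'F',s['wrist_force'],'w',s['gripper_width'])
RG=[[-.9952,.0859,.0473],[.0981,.8545,.5101],[.0034,.5123,-.8588]]
PG=[.5078,-.0359,.0345]
E
python3 -c "from rel import *;rel(PG,RG)"
```

```text
shift units [ 1.41307301  9.96521105 -9.29640487] rotvec [0.05176022 0.09111223 0.09703917] p [ 0.47247317 -0.28503028  0.26691012] F [ 2.97082403 -3.58768935 -1.36218747] w 0.1687065969742127
```

Call:
apply_moves(plan=[[[0,0.1,0.6,0,0.01,0.02,0.02],[0,0.12,0.8,0,0.01,0.02,0.02],[0,0.12,0.8,0,0.01,0.02,0.02],[0,0.12,0.8,0,0.01,0.02,0.02],[0,0.12,0.8,-0.3,0.01,0.01,0.02],[0,0.12,0.8,-0.6,0,0,0],[0,0.12,0.8,-0.8,0,0,0],[0,0.12,0.8,-0.8,0,0,0],[0,0.12,0.8,-0.8,0,0,0],[0,0.12,0.7,-0.8,0,0,0],[0,0.12,0.7,-0.8,0,0,0],[0,0.1,0.5,-0.8,0,0,0]]])

```text
time_s: 14.0
tcp_pos: [0.5024, -0.0468, 0.1325]
ee_rot: [[-0.996, 0.07, 0.053], [0.087, 0.867, 0.49], [-0.011, 0.493, -0.87]]
wrist_force: [0.2, -0.2, -1.1]
gripper_width: 0.166
```

```bash
python3 -c "from rel import *;rel(PG,RG)"
```

```text
shift units [ 0.2161326   0.43797617 -3.91974562] rotvec [ 0.02394302  0.01267248 -0.0109412 ] p [ 0.50239669 -0.0468494   0.13249364] F [ 0.22846889 -0.19682283 -1.1443872 ] w 0.16604131178527645
```

Call:
apply_moves(plan=[[[0,0.05,0.1,-0.7,0.012,0.006,-0.005],[0,0.05,0.1,-0.7,0.012,0.006,-0.005],[0,0.05,0.1,-0.7,0,0,0],[0,0.05,0.05,-0.5,0,0,0],[0,0,0,-0.2,0,0,0]]])

```text
time_s: 14.42
tcp_pos: [0.5036, -0.0303, 0.0604]
ee_rot: [[-0.996, 0.075, 0.041], [0.086, 0.856, 0.509], [0.003, 0.511, -0.86]]
wrist_force: [-0.7, 0.4, -1.3]
gripper_width: 0.174
```

```bash
python3 -c "
from rel import *;rel(PG,RG)
c=capture('scene');save(c,'s8.png')
cv2.imwrite('pics/s8c.png',cv2.resize(c['pixels'][200:330,220:420,::-1],None,fx=4,fy=4,interpolation=cv2.INTER_CUBIC))"
```

```text
shift units [ 0.16769464 -0.22497735 -1.03645265] rotvec [ 0.00164392 -0.00014098 -0.01237991] p [ 0.50360763 -0.03027557  0.06041132] F [-0.72154979  0.37000255 -1.25543923] w 0.17377963323008724
```

View pics/s8c.png

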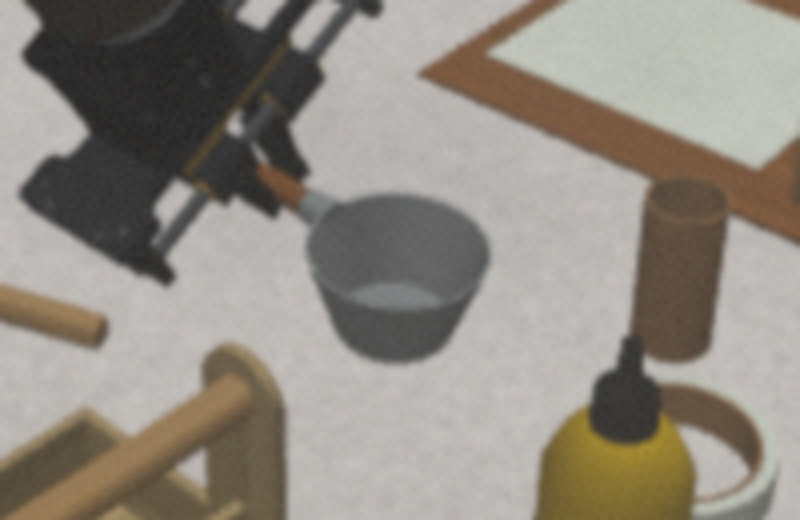

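The empty cup hangs upright at crop (398,270). I'll lower it onto the table gently.

Call:
apply_moves(plan=[[[0,0,0,-0.35,0,0,0],[0,0,0,-0.25,0,0,0],[0,0,0,-0.15,0,0,0],[0,0,0,-0.05,0,0,0]]])

```text
time_s: 14.8
tcp_pos: [0.5047, -0.0314, 0.0406]
ee_rot: [[-0.996, 0.074, 0.044], [0.086, 0.857, 0.508], [-0.0, 0.51, -0.86]]
wrist_force: [0.1, 0.2, -1.1]
gripper_width: 0.169
```

```bash
python3 -c "from rel import *;rel(PG,RG)"
```

```text
shift units [ 0.12308469 -0.17959338 -0.24369861] rotvec [ 0.00339548  0.00355582 -0.01236903] p [ 0.50472288 -0.03141017  0.04059247] F [ 0.08394442  0.23845155 -1.05504339] w 0.16893810012421612
```

Call:
apply_moves(plan=[[[0,0,0,-0.12,0,0,0],[0,0,0,-0.1,0,0,0],[0,0,0,-0.05,0,0,0]]])

```text
time_s: 15.05
tcp_pos: [0.5054, -0.0319, 0.0343]
ee_rot: [[-0.996, 0.072, 0.046], [0.086, 0.857, 0.508], [-0.003, 0.51, -0.86]]
wrist_force: [-0.0, 0.5, 1.3]
gripper_width: 0.171
```

```bash
python3 -c "from rel import *;rel(PG,RG)"
```

```text
shift units [ 0.09537037 -0.15955438  0.0067957 ] rotvec [ 0.00351618  0.00581298 -0.01229577] p [ 0.50541574 -0.03191114  0.03433011] F [-0.00444913  0.5496592   1.33253826] w 0.17102286224396113
```

Contact shows on Fz, going from −1.1 to +1.3 N. I'll open and back off along the tool axis.

Call:
apply_moves(plan=[[[25,0,0,0,0,0,0],[35,0,0,0,0,0,0],[50,0,0,0,0,0,0],[50,0,0,0,0,0,0],[50,0,0,0,0,0,0]]])

```text
time_s: 15.47
tcp_pos: [0.5067, -0.0324, 0.0354]
ee_rot: [[-0.996, 0.071, 0.049], [0.086, 0.858, 0.507], [-0.006, 0.509, -0.861]]
wrist_force: [-0.5, 0.2, -0.6]
gripper_width: 0.449
```

```bash
python3 -c "from rel import *;rel(PG,RG)"
```

```text
shift units [ 0.0421541  -0.14126151 -0.03489341] rotvec [ 0.00430571  0.00922344 -0.01192247] p [ 0.50674615 -0.03236846  0.03537234] F [-0.52217597  0.19064801 -0.59067823] w 0.448774791139641
```

Call:
apply_moves(plan=[[[50,0,-0.12,0.2,0,0,0],[50,-0.01,-0.3,0.5,0,0,0],[50,-0.02,-0.4,0.7,0,0,0],[50,-0.02,-0.4,0.7,0,0,0],[50,-0.02,-0.4,0.7,0,0,0],[50,-0.02,-0.4,0.7,0,0,0],[50,0,-0.4,0.7,0,0,0]]])

```text
time_s: 16.05
tcp_pos: [0.5009, -0.094, 0.1431]
ee_rot: [[-0.996, 0.074, 0.04], [0.084, 0.857, 0.508], [0.003, 0.51, -0.86]]
wrist_force: [0.7, -0.3, -0.8]
gripper_width: 0.499
```

```bash
python3 st.py; python3 -c "
from h import *
c=capture('scene');save(c,'s9.png')"
```

```text
t 16.05 p [ 0.5009 -0.094   0.1431] q [-13.554   20.7073  -6.7913 -32.1783 -70.962  -68.2683] w 0.49884812908710124 F [ 0.6554 -0.3335 -0.8257] 
 [[-0.9965  0.0737  0.0401]
 [ 0.0839  0.8572  0.5082]
 [ 0.0031  0.5097 -0.8603]]
tilt 30.647284597109913 handle az -4.810193375545703 nose pitch -0.17479282493627382 B [ 0.5004 -0.0996  0.1526] cup mouth c [ 0.5821 -0.1064  0.1524]
```

View pics/s9.png

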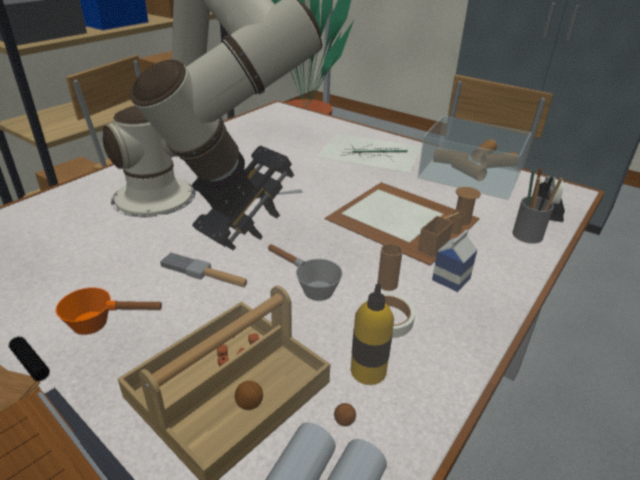

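The cup stands upright and released at scene (318,280). Next I'll check IK for the tote grasp and carry.

```bash
python3 - <<'E'
from ptk import *
np.set_printoptions(precision=3,suppress=True)
q0=np.array([-13.5,20.7,-6.8,-32.2,-71,-68.3])
for sgn in (1,-1):
  th=np.deg2rad(-5.7)
  y=sgn*np.array([np.cos(th),np.sin(th),0]); z=np.array([0,0,-1.]); X=np.cross(y,z); M=np.c_[X,y,z]
  q=q0.copy(); q[5]+= -90*sgn*-1
  for p in ([.6155,-.337,.25],[.6155,-.337,.109],[.6155,-.337,.27],[.56,-.337,.27],[.555,-.1,.27],[.554,.1,.27],[.554,.315,.266]):
    best=None
    for s in range(8):
      qi=np.random.default_rng(s).uniform(lo,hi) if s else q
      qq,e=ik(np.array(p),M,qi)
      if e<1e-3 and (best is None or np.abs(qq-q).max()<np.abs(best-q).max()): best=qq
    print(sgn,p,best); 
    if best is not None:q=best
E
```

```text
1 [0.6155, -0.337, 0.25] [ -15.538   28.597   16.802   -0.     -78.204 -170.162]
1 [0.6155, -0.337, 0.109] [ -15.538   33.622    5.066   -0.     -61.443 -170.162]
1 [0.6155, -0.337, 0.27] [ -15.538   28.207   18.923    0.     -80.715 -170.162]
1 [0.56, -0.337, 0.27] [ -16.887   23.099   10.801   -0.     -77.701 -168.813]
1 [0.555, -0.1, 0.27] [  6.247  13.932  -2.386   0.    -73.681 168.053]
1 [0.554, 0.1, 0.27] [ 26.723  13.833  -2.52   -0.    -73.648 147.577]
1 [0.554, 0.315, 0.266] [ 44.144  21.508   7.821  -0.    -76.313 130.156]
-1 [0.6155, -0.337, 0.25] [-15.538  28.597  16.802   0.    -78.204   9.838]
-1 [0.6155, -0.337, 0.109] [-15.538  33.622   5.066  -0.    -61.443   9.838]
-1 [0.6155, -0.337, 0.27] [-15.538  28.207  18.923   0.    -80.715   9.838]
-1 [0.56, -0.337, 0.27] [-16.887  23.099  10.801  -0.    -77.701  11.187]
-1 [0.555, -0.1, 0.27] [  6.247  13.932  -2.386  -0.    -73.681 -11.947]
-1 [0.554, 0.1, 0.27] [ 26.723  13.833  -2.52   -0.    -73.648 -32.423]
-1 [0.554, 0.315, 0.266] [ 44.144  21.508   7.821  -0.    -76.313 -49.844]
```

Call:
apply_moves(plan=[[[100,0,-0.2,0.7,-0.106,0.009,0],[100,0,-0.4,0.9,-0.106,0.009,0],[100,0.3,-0.6,0.9,-0.106,0.009,0],[100,0.4,-0.8,0.9,-0.106,0.009,0],[100,0.4,-0.8,0.9,-0.106,0.009,0],[100,0.4,-0.8,0.2,0,0,0.12],[100,0.4,-0.8,0,0,0,0.12],[100,0.4,-0.8,0,0,0,0.12],[100,0.4,-0.8,0,0,0,0.12],[100,0.4,-0.8,0,0,0,0.12],[100,0.4,-0.8,0,0,0,0.12],[100,0.4,-0.6,0,0,0,0.12]]])

```text
time_s: 17.1
tcp_pos: [0.6037, -0.3105, 0.2775]
ee_rot: [[-0.712, -0.701, 0.041], [-0.702, 0.713, -0.008], [-0.024, -0.035, -0.999]]
wrist_force: [-0.2, -1.0, -0.6]
gripper_width: 0.996
```

```bash
cat >> rel.py <<'E'
th=np.deg2rad(-5.7)
RT=np.array([[-np.sin(-th)*1,0,0],[0,0,0],[0,0,0]])
_y=-np.array([np.cos(th),np.sin(th),0]);_z=np.array([0,0,-1.]);RT=np.c_[np.cross(_y,_z),_y,_z]
PT=[.6155,-.337,.109]
E
python3 -c "from rel import *;rel(PT,RT);log()"
```

```text
shift units [ 0.47261299 -1.06064323 -6.74149674] rotvec [-0.0065689   0.04250261  0.69380801] p [ 0.60368468 -0.31048392  0.27753742] F [-0.22217018 -0.95110915 -0.55024567] w 0.9963779290866818
t 17.1 p [ 0.6037 -0.3105  0.2775] q [-13.6547  24.2397  13.6138  -0.1107 -76.9616 -31.7808] w 0.9963779290866818 F [-0.2222 -0.9511 -0.5502] 
 [[-0.7122 -0.7007  0.0413]
 [-0.7015  0.7126 -0.0081]
 [-0.0238 -0.0348 -0.9991]]
```

Call:
apply_moves(plan=[[[100,0.12,-0.25,-0.2,0,0.01,0.12],[100,0.12,-0.25,-0.3,0,0.01,0.12],[100,0.12,-0.25,-0.3,0,0.01,0.12],[100,0.1,-0.2,-0.3,0,0.01,0.12],[100,0,-0.1,-0.3,0,0,0.12],[100,0,0,-0.3,0,0,0.08],[100,0,0,0,0,0,0]]])

```text
time_s: 17.68
tcp_pos: [0.6157, -0.3438, 0.2329]
ee_rot: [[-0.084, -0.996, 0.0], [-0.996, 0.084, 0.004], [-0.004, -0.0, -1.0]]
wrist_force: [0.0, -0.2, -1.2]
gripper_width: 1.004
```

```bash

python3 -c "
from rel import *;rel(PT,RT);s=log()
c=capture('wrist');save(c,'w10.png')
M=np.array(c['mount']);R_=s['ee_rot'];p=s['tcp_pos'];K=np.array(c['mtx'])
for X in [(.6155,-.337,.12),(.6155+.0119,-.337+.1184,.12),(.6155-.0119,-.337-.1184,.12)]:
    q=np.linalg.inv(M)@np.r_[R_.T@(np.array(X)-p),1]; r=np.hypot(*q[:2]);t=np.arctan2(r,q[2]);print(X,K[:2,2]+q[:2]/r*t*K[0,0])
"
```

```text
shift units [-0.00909956  0.27241026 -4.95494786] rotvec [-0.00436622  0.00042623 -0.0149886 ] p [ 0.61572749 -0.34381026  0.2328737 ] F [ 0.00186829 -0.19895087 -1.24727285] w 1.0040404988285552
t 17.6833 p [ 0.6157 -0.3438  0.2329] q [-16.1964  29.426   15.8932  -0.2537 -76.5155  11.4145] w 1.0040404988285552 F [ 0.0019 -0.199  -1.2473] 
 [[-0.0844 -0.9964  0.0004]
 [-0.9964  0.0844  0.0044]
 [-0.0044 -0.     -1.    ]]
(0.6155, -0.337, 0.12) [324.5546 234.619 ]
(0.6274000000000001, -0.21860000000000002, 0.12) [322.3123 355.7866]
(0.6036, -0.4554, 0.12) [327.2041  84.8957]
```

View pics/w10.png

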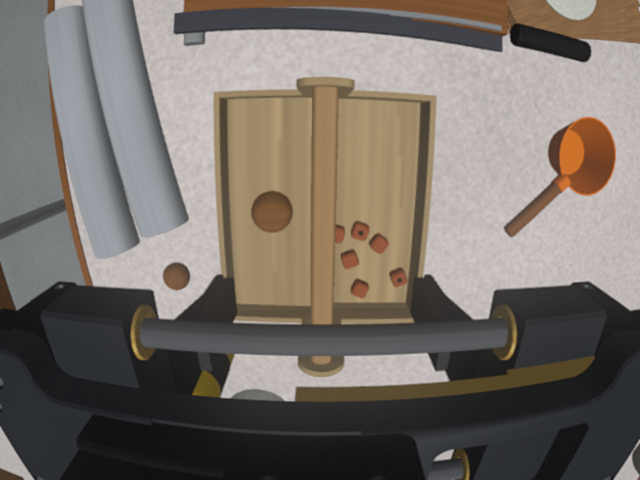

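The dowel runs at columns 321–326 between the uprights and matches the prediction. All six beads and the large ball at (272,212) are aboard. I'll descend now.

Call:
apply_moves(plan=[[[100,0,0.1,-0.5,0,0,-0.015],[100,0,0.1,-0.7,-0.004,0,0],[100,0,0.05,-0.7,0,0,0],[100,0,0,-0.7,0,0,0],[100,0,0,-0.6,0,0,0],[100,0,0,-0.5,0,0,0],[100,0,0,-0.3,0,0,0]]])

```text
time_s: 18.32
tcp_pos: [0.6187, -0.339, 0.141]
ee_rot: [[-0.12, -0.993, 0.017], [-0.993, 0.12, -0.009], [0.007, -0.017, -1.0]]
wrist_force: [0.4, -0.0, -0.3]
gripper_width: 1.002
```

```bash
python3 -c "from rel import *;rel(PT,RT)"
```

```text
shift units [-0.12758991  0.08140037 -1.27947423] rotvec [0.00847258 0.016592   0.02042481] p [ 0.61868975 -0.33903501  0.14098686] F [ 0.39491946 -0.03510116 -0.32461513] w 1.0018425374288942
```

Call:
apply_moves(plan=[[[100,-0.1,0.08,-0.3,0.008,0.016,0.02],[100,0,0,-0.3,0,0,0],[100,0,0,-0.25,0,0,0],[100,0,0,-0.15,0,0,0],[100,0,0,0,0,0,0]]])

```text
time_s: 18.73
tcp_pos: [0.6166, -0.337, 0.1155]
ee_rot: [[-0.101, -0.995, 0.001], [-0.995, 0.101, -0.001], [0.001, -0.001, -1.0]]
wrist_force: [-0.0, 0.9, 0.0]
gripper_width: 0.999
```

```bash
python3 -c "from rel import *;rel(PT,RT)"
```

```text
shift units [-0.04370033 -0.00181777 -0.2591653 ] rotvec [0.00068618 0.00064627 0.00181306] p [ 0.61659251 -0.33695456  0.11547913] F [-0.01630081  0.90741982  0.02633213] w 0.9989064033357954
```

Call:
apply_moves(plan=[[[100,-0.03,0,-0.2,0,0,0],[100,0,0,-0.05,0,0,0],[60,0,0,0,0,0,0],[40,0,0,0,0,0,0],[30,0,0,0,0,0,0],[10,0,0,0,0,0,0],[0,0,0,0,0,0,0],[0,0,0,0,0,0,0],[0,0,0,0,0,0,0],[0,0,0,0,0,0,0]]])

```text
time_s: 19.57
tcp_pos: [0.6171, -0.3377, 0.1113]
ee_rot: [[-0.101, -0.995, 0.005], [-0.995, 0.101, -0.003], [0.002, -0.005, -1.0]]
wrist_force: [0.4, -0.3, 1.1]
gripper_width: 0.479
```

```bash
python3 -c "from rel import *;rel(PT,RT)"
```

```text
shift units [-0.06490572  0.02818125 -0.09025286] rotvec [0.00271434 0.00499476 0.00212811] p [ 0.61712264 -0.33770453  0.11125632] F [ 0.35407321 -0.280508    1.11100765] w 0.4785730714393506
```

Call:
apply_moves(plan=[[[0,-0.04,0,-0.08,0,0.005,0],[0,0,0,0,0,0,0],[0,0,0,0,0,0,0],[0,0,0,0,0,0,0],[0,0,0,0,0,0,0],[0,0,0,0,0,0,0],[0,0,0,0,0,0,0]]])

```text
time_s: 20.15
tcp_pos: [0.6164, -0.3377, 0.1091]
ee_rot: [[-0.101, -0.995, 0.0], [-0.995, 0.101, -0.003], [0.003, -0.0, -1.0]]
wrist_force: [0.9, 0.1, 0.4]
gripper_width: 0.192
```

```bash
python3 -c "from rel import *;rel(PT,RT)"
```

```text
shift units [-0.03409054  0.02908628 -0.00379887] rotvec [2.95309694e-03 5.17192744e-05 1.95291299e-03] p [ 0.61635226 -0.33772716  0.10909497] F [0.9453064  0.12811371 0.43244079] w 0.19217346786200307
```

Call:
apply_moves(plan=[[[0,0,0,0,0,0,0],[0,0,0,0.1,0,0,0],[0,0,0,0.15,0,0,0],[0,0,0,0.2,0,0,0],[0,0,0,0.2,0,0,0]]])

```text
time_s: 20.57
tcp_pos: [0.612, -0.3354, 0.1195]
ee_rot: [[-0.103, -0.995, -0.012], [-0.995, 0.103, 0.004], [-0.003, 0.013, -1.0]]
wrist_force: [-0.1, 0.3, -4.9]
gripper_width: 0.196
```

```bash
python3 -c "
from rel import *;rel(PT,RT)
c=capture('wrist');save(c,'w11.png');c=capture('scene');save(c,'s11.png')"
```

```text
shift units [ 0.13962166 -0.06243485 -0.42153943] rotvec [-0.00413163 -0.01237061  0.0039556 ] p [ 0.61200946 -0.33543913  0.11953849] F [-0.08311976  0.34199618 -4.94391546] w 0.1962854580672499
```

View pics/w11.png

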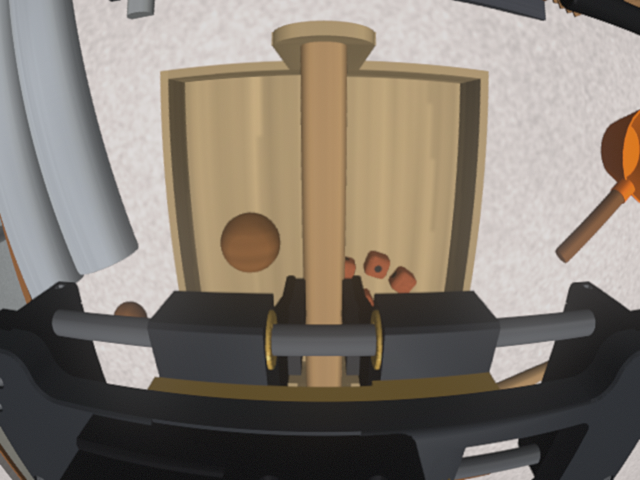

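View pics/s11.png

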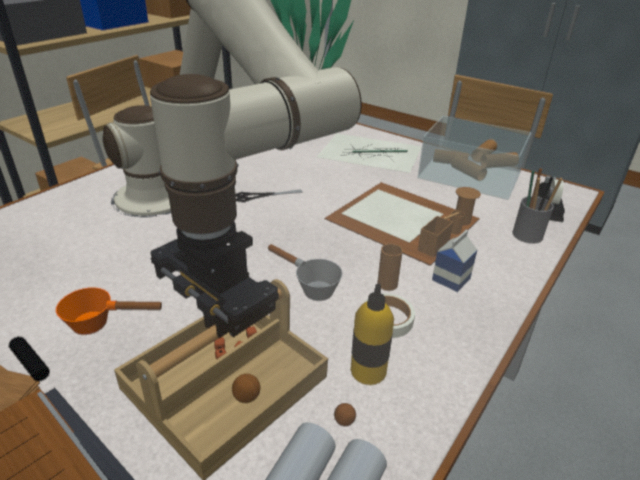

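The tote is off the table (Fz −4.9 N, about its 0.5 kg). The ball is in its pocket at wrist (250,242), with beads aboard. I'll lift gently and shift toward −x to clear the glue.

Call:
apply_moves(plan=[[[0,0,0,0.25,0,-0.004,0],[0,0,0,0.35,0,-0.004,0],[0,0,0,0.4,0,-0.004,0],[0,-0.05,0,0.4,0,0,0],[0,-0.1,0,0.4,0,0,0],[0,-0.15,0,0.4,0,0,0],[0,-0.2,0,0.4,0,0,0],[0,-0.2,0,0.4,0,0,0],[0,-0.2,0,0.4,0,0,0],[0,-0.2,0,0.4,0,0,0],[0,-0.2,0,0.4,0,0,0],[0,-0.2,0,0.35,0,0,0]]])

```text
time_s: 21.67
tcp_pos: [0.5703, -0.3351, 0.2463]
ee_rot: [[-0.103, -0.995, 0.003], [-0.995, 0.103, 0.004], [-0.004, -0.003, -1.0]]
wrist_force: [-0.8, -0.4, -4.7]
gripper_width: 0.199
```

```bash
python3 -c "
from rel import *;rel([.554,.315,.266],RT)"
```

```text
shift units [-0.6532485  26.00418327  0.78764563] rotvec [-0.00380529  0.00300611  0.00391015] p [ 0.57033121 -0.33510458  0.24630886] F [-0.75480613 -0.43677783 -4.65312993] w 0.19875794947832576
```

Call:
apply_moves(plan=[[[0,-0.1,0.1,0.25,0,0,0],[0,-0.1,0.2,0.25,0,0,0],[0,-0.1,0.3,0.2,0,0,0],[0,-0.1,0.4,0.1,0,0,0],[0,-0.1,0.5,0,0,0,0],[0,-0.05,0.6,0,0,0,0],[0,0,0.6,0,0,0,0],[0,0,0.6,0,0,0,0],[0,0,0.6,0,0,0,0],[0,0,0.6,0,0,0,0],[0,0,0.6,0,0,0,0],[0,0,0.6,0,0,0,0]]])

```text
time_s: 22.67
tcp_pos: [0.5502, -0.1783, 0.2678]
ee_rot: [[-0.103, -0.995, -0.0], [-0.995, 0.103, 0.007], [-0.006, 0.001, -1.0]]
wrist_force: [0.6, 0.1, -5.8]
gripper_width: 0.196
```

```bash
python3 -c "
from rel import *;rel([.554,.315,.266],RT)
c=capture('scene');save(c,'s12.png')"
```

```text
shift units [ 0.15049732 19.73019077 -0.07096358] rotvec [-0.00652827 -0.00031473  0.004056  ] p [ 0.55023757 -0.17825477  0.26777409] F [ 0.59653049  0.0863318  -5.81461822] w 0.1962001505127289
```

View pics/s12.png

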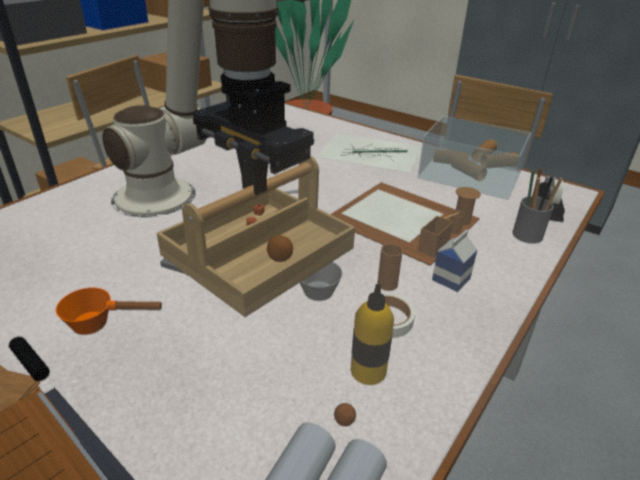

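The tote is level with the ball in its pocket at (280,248), passing above the cup. I'll continue.

Call:
apply_moves(plan=[[[0,0,0.5,0,0,0,0],[0,0,0.6,0,0,0,0],[0,0,0.6,0,0,0,0],[0,0,0.6,0,0,0,0],[0,0,0.6,0,0,0,0],[0,0,0.6,0,0,0,0],[0,0,0.6,0,0,0,0],[0,0,0.6,0,0,0,0],[0,0,0.6,0,0,0,0],[0,0,0.6,0,0,0,0],[0,0,0.6,0,0,0,0],[0,0,0.6,0,0,0,0]]])

```text
time_s: 23.72
tcp_pos: [0.5396, 0.0221, 0.2623]
ee_rot: [[-0.091, -0.996, -0.012], [-0.996, 0.091, 0.012], [-0.011, 0.013, -1.0]]
wrist_force: [-0.4, 0.6, -5.5]
gripper_width: 0.199
```

Call:
apply_moves(plan=[[[0,0,0.6,0,0,0,0],[0,0,0.6,0,0,0,0],[0,0,0.6,0,0,0,0],[0,0,0.6,0,0,0,0],[0,0,0.6,0,0,0,0],[0,0,0.6,0,0,0,0],[0,0,0.6,0,0,0,0],[0,0,0.6,0,0,0,0],[0,0,0.6,0,0,0,0],[0,0,0.6,0,0,0,0],[0,0,0.5,0,0,0,0],[0,0,0.4,0,0,0,0]]])

```text
time_s: 24.72
tcp_pos: [0.5255, 0.213, 0.2574]
ee_rot: [[-0.079, -0.997, -0.024], [-0.997, 0.079, 0.012], [-0.01, 0.024, -1.0]]
wrist_force: [0.3, 0.1, -5.3]
gripper_width: 0.195
```

```bash
python3 -c "
from rel import *;rel([.554,.315,.266],RT)"
```

```text
shift units [1.13895161 4.08018083 0.34399033] rotvec [-0.01210077 -0.02346406 -0.02039155] p [0.52552621 0.21299548 0.25740024] F [ 0.3379359   0.06883232 -5.31807924] w 0.1946723009114462
```

Call:
apply_moves(plan=[[[0,0.15,0.4,0.05,-0.002,-0.004,-0.003],[0,0.18,0.4,0.05,-0.002,-0.004,-0.003],[0,0.18,0.4,0.05,-0.002,-0.004,-0.003],[0,0.18,0.4,0.05,-0.002,-0.004,-0.003],[0,0.18,0.4,0.05,-0.002,-0.004,-0.003],[0,0.15,0.4,0.05,-0.002,-0.004,-0.003],[0,0.1,0.35,0.05,0,0,0],[0,0.05,0.25,0,0,0,0],[0,0,0.15,0,0,0,0],[0,0,0.05,0,0,0,0]]])

```text
time_s: 25.55
tcp_pos: [0.5574, 0.3031, 0.2654]
ee_rot: [[-0.098, -0.995, 0.001], [-0.995, 0.098, -0.002], [0.002, -0.001, -1.0]]
wrist_force: [0.4, 0.3, -6.2]
gripper_width: 0.194
```

```bash
python3 -c "
from rel import *;rel([.554,.315,.266],RT)
W=np.load('W.npy');i=cv2.imread('pics/top0.png');g=i.min(2)
x=W[203:303,130:230];
for uv in [(180,252),(145,252),(216,252),(180,209),(180,296)]: print(uv,W[uv[1],uv[0]],i[uv[1],uv[0]])
print(g[252,130:235]);print(g[195:310,180])
"
```

```text
shift units [-0.13486728  0.47542299  0.02435531] rotvec [ 0.00221803  0.00126051 -0.00145488] p [0.55737168 0.30311443 0.26539112] F [ 0.3511591   0.32819952 -6.20416518] w 0.19374111999237068
(180, 252) [0.55401836 0.31351726 0.00741542] [167 177 178]
(145, 252) [0.55529865 0.39412083 0.00743001] [166 177 176]
(216, 252) [0.55310934 0.23180037 0.00211142] [135 148 159]
(180, 209) [0.65389462 0.31503402 0.00445187] [120 135 148]
(180, 296) [0.45368604 0.31208056 0.01004359] [116 131 145]
[ 39  39  40  39  42  41  38  40  40  37  37  46  92 144 167 166 166 164
 162 163 165 165 164 167 168 168 167 166 168 168 166 163 164 165 166 165
 161 164 164 165 165 167 166 165 166 166 167 167 168 167 167 164 162 160
 158 160 163 165 163 163 162 163 162 163 165 163 163 164 164 163 163 163
 163 161 161 164 162 161 163 164 164 164 166 165 166 163 135  73  41  37
  40  36  36  37  41  38  36  40  36  39  38  39  38  40  37]
[ 39  35  40  37  38  38  40  38  38  40  38  36  42  64 120 163 164 164
 165 167 166 165 168 169 168 169 169 169 167 166 167 165 166 168 167 166
 166 168 169 170 168 169 170 169 165 164 166 165 167 166 164 165 166 167
 163 165 166 167 166 165 165 163 163 162 163 161 162 164 162 163 161 162
 162 164 163 162 160 162 161 164 164 164 164 165 165 164 163 163 163 163
 163 164 163 165 165 165 166 166 164 163 154 116  56  39  36  39  39  37
  41  63 120 163 169 168 166]
```

Call:
apply_moves(plan=[[[0,-0.05,0.12,0,0,0,0],[0,-0.05,0.13,0,0,0,0],[0,-0.05,0.12,0,0,0,0],[0,0,0.05,0,0,0,0],[0,0,0,0,0,0,0],[0,0,0,0,0,0,0]]])

```text
time_s: 26.05
tcp_pos: [0.5524, 0.3136, 0.2653]
ee_rot: [[-0.099, -0.995, -0.0], [-0.995, 0.099, -0.003], [0.003, -0.0, -1.0]]
wrist_force: [-0.2, 0.2, -5.4]
gripper_width: 0.195
```

```bash
python3 -c "
from rel import *;rel([.5535,.315,.2655],RT)
c=capture('scene');save(c,'s13.png')
c=capture('top');save(c,'t13.png');d=c['depth'];K=np.array(c['mtx'])
v,u=np.mgrid[:480,:640]; P=np.stack([(u-K[0,2])/K[0,0]*d,(v-K[1,2])/K[1,1]*d,d],-1)
W=(P-np.array(c['t']))@np.array(c['R']); W[d==0]=np.nan; np.save('W13.npy',W)
for n in ('ball_center','bead0_mid','cup','tray'):
    for r in recognise(n,c)[:6]: w=world(c,r['at']);print(n,round(r['score'],2),w,pix(c,w).astype(int))
m=(W[...,0]>.42)&(W[...,0]<.69)&(W[...,1]>.16)&(W[...,1]<.47)&(W[...,2]>.192)&(W[...,2]<.207)
w=W[m];print('walls',cv2.minAreaRect(w[:,:2].astype(np.float32)),len(w),np.median(w[:,2]))
A=np.c_[w[:,:2],np.ones(len(w))];print(np.linalg.lstsq(A,w[:,2],rcond=None)[0])
"
```

```text
shift units [0.044898   0.05758181 0.00814013] rotvec [ 0.00329316 -0.00025879 -0.00064696] p [0.55237755 0.31356045 0.2652965 ] F [-0.1831379   0.2443066  -5.40652312] w 0.1952918683763595
ball_center 0.72 [0.53641452 0.26784124 0.17142712] [182 254]
ball_center 0.71 [0.60268306 0.30448365 0.2030337 ] [160 220]
ball_center 0.45 [ 0.80090708 -0.26276948  0.02754942] [430 139]
bead0_mid 0.5 [0.50890533 0.33486533 0.17628467] [148 268]
cup 0.89 [ 0.58056769 -0.04258942  0.02617066] [335 237]
cup 0.67 [ 0.30734234 -0.38534245  0.03180736] [494 358]
tray 0.74 [0.53174326 0.26590483 0.16641717] [183 256]
walls ((0.5512053370475769, 0.31339365243911743), (0.25243353843688965, 0.22033639252185822), 84.60580444335938) 1390 0.2013037557837861
[-0.00805253 -0.01715613  0.21021324]
```

View pics/t13.png

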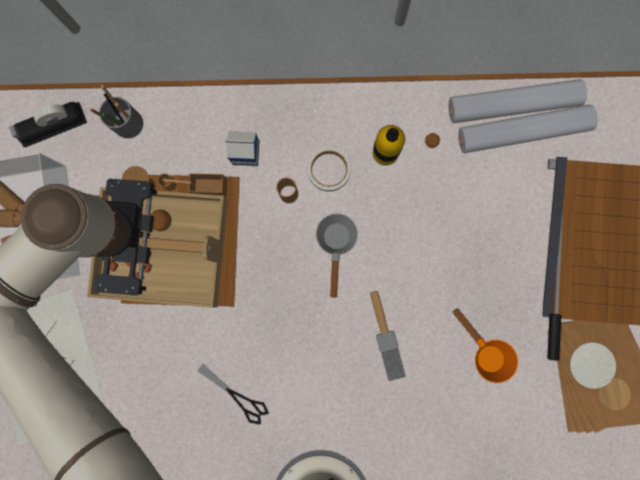

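View pics/s13.png

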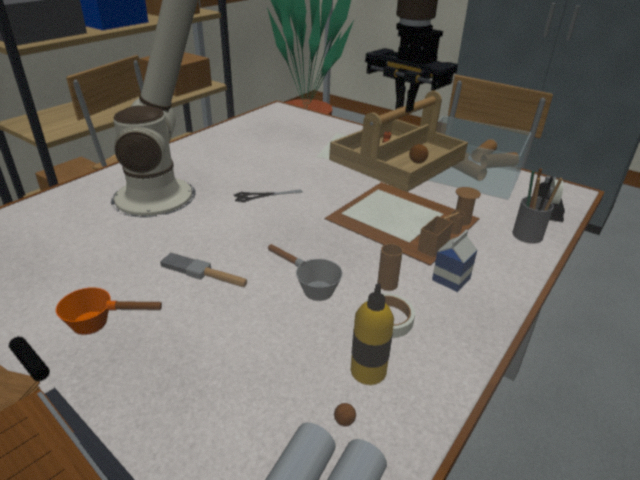

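The tote is centred within about 2 mm of the paper's centre. Its wall tops sit at z 0.201, so the underside is at about 0.156 m. The ball is at top (161,220) in its pocket, and the cup stands empty at (337,235). I'll hold briefly, then hand in.

Call:
apply_moves(plan=[[[0,0.04,0.05,0,0,0,0],[0,0,0,0,0,0,0],[0,0,0,0,0,0,0],[0,0,0,0,0,0,0]]])

```text
time_s: 26.68
tcp_pos: [0.5539, 0.3147, 0.2652]
ee_rot: [[-0.099, -0.995, -0.0], [-0.995, 0.099, -0.003], [0.003, -0.0, -1.0]]
wrist_force: [-0.1, -0.0, -5.6]
gripper_width: 0.194
```

```bash
python3 -c "
from rel import *;rel([.5535,.315,.2655],RT); print(sense()['joint_velocities'])
c=capture('wrist');save(c,'w14.png');rel([.5535,.315,.2655],RT)"
```

```text
shift units [-0.01408469  0.01311348  0.01282944] rotvec [ 3.23478524e-03 -1.62316206e-04  1.36016938e-05] p [0.55385212 0.31467216 0.26517926] F [-0.07969319 -0.031768   -5.622834  ] w 0.19406289919680222
[ 0.04869199  0.05632965  0.06091987 -0.0325802  -0.1840012  -0.01659412]
shift units [-0.01271803  0.01264872  0.01336359] rotvec [ 3.25965066e-03 -2.36969259e-04  4.44738739e-05] p [0.55381795 0.31468378 0.26516591] F [-0.6343311  -0.24625403 -4.24935625] w 0.19562381742368193
```

View pics/w14.png

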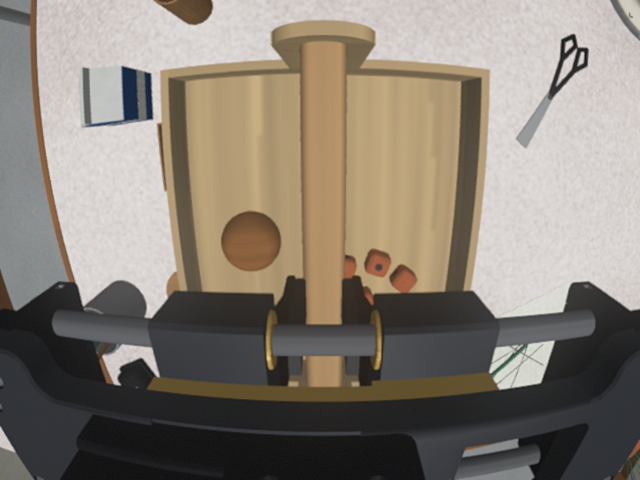

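The ball is in its pocket at (250,241), and the visible beads sit just as they did right after the lift. The arm is steady, so I'm handing in.

```bash
python3 -c "from station import finish_job;print(finish_job())"
```

```text
the job is handed in; nothing more can be done
None
```

I poured all six beads into the tote's bin, stood the empty steel cup upright near its starting spot and let go of it. I then carried the tote by its dowel, and the arm is still holding it over the paper. I handed the job in at about 26.7 s, and `finish_job` reported no verdict.

**Last checks:**
- **Position:** the dowel grip is within about 1 mm of the paper centre I measured, about (0.553, 0.315). The tote's underside is about 15 cm above the board.
- **Level:** the tool is within about 0.2° of vertical. A rougher fit to the tote's wall tops gave about 1° of tilt.
- **Steadiness:** joint speeds were near zero, and the grip was steady at about 5 N of load.
- **Ball:** the last picture shows it in its pocket.
- **Beads:** I counted all six in the bin after the pour and again just before lifting. The gripper hid some in the last picture, and those visible had not shifted since the lift.
- **Cup and other things:** the last overall pictures show the cup standing empty and the other craft things where they started. I did not measure those again.

**Disagreements:** the gripper opening on the dowel read about 17 mm, less than its 20 mm diameter, but the grip held throughout. The network found only one bead and also gave a false ball in the last overhead picture, so I went by the pictures and depth readings instead.

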